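# Tip the potatoes from the skip into the roasting tin and shelve the tin

### The arm

A 6-joint arm with a two-finger parallel gripper is mounted at the origin on the work surface. World frame = base frame: x ahead of the robot, y to its left, z up, the work surface at z = 0. Lengths are in mm, angles in rad, forces in N, time in s.
With the tool pointing down it reaches from about 350 to 775 mm from the base axis. Payload 7.3 kg.
Tool frame: the origin (TCP) lies between the finger pads; the fingertips stand tcp_to_tips ahead of it and the grasp point (between the pads) lies 5 mm behind it (tcp_to_tips is the distance from the TCP to the fingertips, in mm); z points along the fingers, x is the direction in which the jaws open and shut, and the axes are right-handed (so a half turn about z gives the same grasp; the last joint's range is limited). The gripper opens to 92 mm and grips with 3 to 60 N. Pads are 19 mm wide; open, the fingers measure 130 mm over their backs; the gripper's body (75 mm by 190 mm) begins 47 mm behind the grasp point.
Start: joints at [0.96, 0.342, 1.524, -0, 1.275, -0.146], TCP at [235.319, 469.332, 205.541] pointing down, gripper open.
Joint ranges: [-2.53, 2.53], [-0.77, 2.02], [0.04, 2.7], [-1, 4.14], [0.28, 2.66], [-3.11, 3.11]. Speed limits (rad/s): [2.57, 2.57, 3.14, 3.14, 3.14, 3.14].

### API

Orientations are given as [roll, pitch, yaw] about the fixed x, y, z axes, in that order (R = Rz(yaw) Ry(pitch) Rx(roll)).
In Python, from plant import * gives the robot as it stands.
- The arm moves only by the tool drive_tool, never from a script. Its argument "deltas" is a list of rows, each an object of numbers: "hand": the gripper's target within -1 to 1 (shut at 1, half-way at 0, fully open at -1); "tx", "ty", "tz": the shift along the tool's x, y, z each as a share of 4 cm, from -1 to 1; "wx", "wy", "wz": the turn, a rotation vector about the tool's x, y, z each as a share of 5 degrees, from -1 to 1. In form: [{"hand": .., "tx": .., "ty": .., "tz": .., "wx": .., "wy": .., "wz": ..}, ...]. A call has 1 to 20 rows; each row shifts and turns the commanded pose from where the row before left it, along the tool's axes as they then stand; what a row does not reach is not made up. A row lasts 1/12 s, in which the tool goes at most 41.7 mm and 7.16 degrees, less where a joint would pass 70% of its speed; a pose out of reach is approached as far as the arm can. A call with a number of a shift or a turn outside -1 to 1 is refused whole. A call with a gripper value outside its range is refused whole. The fingers move at their own pace and stop on an object; the grip force is fixed at half the most. Time passes only in rows, so rows that do not move let the fingers close. It gives the time, the measured TCP pose, the force and the opening at its end, in the units of the state.
- get_obs(): the state, without advancing time (a new reading comes with each control period).
- capture(name): name is "scene" or "top" or "wrist"; returns the picture (384x512x3 uint8, red, green, blue); there is no depth.
- camera_model(name): a dict with "fx", "fy", "cx", "cy" (pixels), "rvec" (rotation vector, rad) and "tvec" (3), from world to camera coordinates, as OpenCV has them. Camera axes: x right, y down, z forward; pixel columns grow to the right and rows downward; lengths in mm; the calibration is good to about 2 mm. A picture is of the moment at which its call begins: read the wrist's pose just before it. camera_model takes no time and is no camera call; for the wrist camera it gives the pose at the moment of the call.
- close_job(): hands the job in, once; it reports no verdict.
The state is a dict: "time": time; "joint_positions": joint angles; "dq": joint speeds; "tau": joint torques, N m; "tool_pos": TCP position; "tcp_rot": TCP orientation; "contact_force": force on the tool from outside, world axes, zero at the start; "moment": the same for the moment, N m; "grip_width": finger opening in mm.
Only numpy, scipy, OpenCV 4.12 (cv2) and the standard library are available. Lean on these libraries where they do the work, as an engineer would, in place of code of your own. Each camera call takes 0.05 s, during which the arm holds its last target.

### The job

Pull the roasting tin out from under the low shelf, stand it on the slab in front of the tipping skip and let go of it, then push the skip right over, past its balance point, so that all three potatoes drop into the tin. Ease the skip back fully upright without letting it fall back, then take the tin again and slide it, potatoes and all, back under the low shelf the other way round: plain end well in under the board, red grip out in the open. Leave the pickle jar, pitcher and plates where they are.

Things in the scene. Friction and masses are not known exactly. Their poses are not given: they have to be found in the camera images.
- stand: Fixed stand of the tipping skip: dark base plate 190 (x) x 110 (y from -20 to +90) x 8 mm, two grey posts (8 x 30 mm, 182 mm high, at x = +-83 mm, y = 0). Origin on the slab straight below the hinge; x along the hinge; the skip dumps towards -y; z up. A tin standing crosswise (its long axis along x), centred at x = 0, y = -105 mm, catches all that falls out.
- skip (a joint): Angle of the skip (rad): 0 upright at its stop, 2.0 fully dumped at its stop; growing values carry its top towards the stand's -y. Over-centre detent: it stays at either end by its own weight, balances at about 0.7 rad (0.6 to 0.8) and falls on from there to the nearer end, only lightly damped: let go it slams back. About 3 N at its bar moves it.
- skip_bar (a point): Middle of the skip's green round push bar, 12 mm thick, 120 mm free between two arms, along the hinge. Upright: stand y = +80 mm, 295 mm above the slab, 55 mm above the rear rim, free space behind. Dumped: stand y = -147 mm, 190 mm above the slab, 50 mm in front of the nearest skip edge: can be pinched from above and turns in the fingers. Axes: the skip's.
- skip_hinge (a point): Point on the skip's hinge axis, midway between the posts, 170 mm above the slab; axes as stand. Skip: open steel bin, 0.9 kg, 130 mm wide (x), walls 70 mm high, floor level with the hinge; upright it spans y -45 (front lip, 70 mm above the hinge) to +80 mm. Dumped, its front lip hangs at y = -45 mm, 95 mm above the slab.
- tin: Loose open steel roasting tin, 150 (x) x 130 (y) x 40 mm high, walls 4 mm, 0.22 kg empty. Origin: centre of its underside; x towards the red end, z up. In each end wall an upright grip lug, 12 mm thick (71 to 83 mm from the centre), 50 mm wide (y), top 78 mm above the underside: red at +x, bare aluminium at -x. At the start the red end is under the low shelf.
- tin_red (a point): Centre of the free part of the red lug (x = +77 mm in the tin), 60 mm above the tin's underside.
- tin_plain (a point): Centre of the free part of the bare aluminium lug (x = -77 mm in the tin), 60 mm above the tin's underside.
- shelf: Fixed low wooden shelf: board 250 (x) x 160 (y) x 12 mm, underside 95 mm and top 107 mm above the slab, on two side walls that leave 226 mm free between them. Open at y = -80 and y = +80 mm; the tin goes in and out at the +y end, which faces the skip. Origin on the slab under the board's centre.
- potato1: Small potato, rigid, 34 mm thick and 48 mm long, about 35 g; origin at its centre. Lies in the skip at the start.
- potato2: Small potato, rigid, 34 mm thick and 48 mm long, about 35 g; origin at its centre. Lies in the skip at the start.
- potato3: Small potato, rigid, 34 mm thick and 48 mm long, about 35 g; origin at its centre. Lies in the skip at the start.
- jar: Ceramic pickle jar with steel screw lid, 100 mm across, 127 mm high; origin under its centre. Not to be moved.
- pitcher: White plastic pitcher, 104 mm across, 190 mm high, handle at +y; origin under its centre. Not to be moved.
- plates: Two stacked steel plates, 170 mm across, 21 mm high together; origin under their centre. Not to be moved.
Mind the look-alikes: they are no part of the job. Leave any purple look-alike of the potato1 alone. What is shaped like the tin but purple is not meant.

How it is judged:
By the outcome, as a careful person would: the job done as asked, in the order asked, and still so for the second after the job is handed in, with the robot touching nothing.
It also fails if it takes over 72 s, if anything falls off the work surface, if the arm or the gripper's body presses on something with over 40 N, if the wrist force passes 120 N, or if a joint passes its speed limit or range.

## Working session

There is one attempt and no reset: what is moved stays moved. The work goes in short steps, Python scripts to look and compute and a tool call to move; the robot and the scene stay as the last step left them, time stands still between calls to the robot, and variables do not carry over. Pictures are saved under pics/ and viewed, and the job is handed in when it is done.

Besides the shell and the picture viewer there is one more tool, called after "Call:" in YAML: its name, and indented under it one key for each argument. drive_tool: Moves the arm, as the interface text tells. Its arguments: {"type":"object","properties":{"deltas":{"type":"array","items":{"type":"object","properties":{"hand":{"type":"number"},"tx":{"type":"number"},"ty":{"type":"number"},"tz":{"type":"number"},"wx":{"type":"number"},"wy":{"type":"number"},"wz":{"type":"number"}}}}},"required":["deltas"]}

```bash
mkdir -p pics; ls; python3 - <<'E'
from plant import *
import cv2
print(get_obs())
for n in ("scene","top","wrist"):
    print(n,camera_model(n))
    im=capture(n); cv2.imwrite(f"pics/{n}0.png",im[:,:,::-1])
E
```

```text
pics
{'time': 0.0, 'joint_positions': array([ 9.60019347e-01,  3.42729325e-01,  1.52504690e+00,  3.11077795e-06,
        1.27542348e+00, -1.46005133e-01]), 'dq': array([ 0.00121231,  0.00053742,  0.00141033,  0.00061838, -0.00044716,
       -0.0001767 ]), 'tau': array([ 5.19880396e-04, -4.31249607e+01, -2.44216543e+01,  7.18782982e-02,
        5.59766893e-02, -1.18896996e-04]), 'tool_pos': array([235.02815849, 468.93594287, 204.8311545 ]), 'tcp_rot': array([-3.14135591e+00,  1.58952022e-03,  1.10602376e+00]), 'contact_force': array([ 0.22391754, -0.10560781, -0.71412884]), 'moment': array([0.00680973, 0.00887287, 0.03661135]), 'grip_width': 91.78301243050424}
scene {'fx': 453.44584812225713, 'fy': 453.44584812225713, 'cx': 255.33902056701797, 'cy': 189.57239667245224, 'rvec': array([ 2.10976879,  1.25929027, -0.50488697]), 'tvec': array([-251.13272215, -172.825028  , 1896.38602675])}
top {'fx': 472.7525850367938, 'fy': 472.7525850367938, 'cx': 260.05048620356933, 'cy': 190.1533170821315, 'rvec': array([ 2.18601541, -2.12049747,  0.19533367]), 'tvec': array([ -20.1675151 ,  497.99668633, 1380.1404047 ])}
wrist {'fx': 273.5551008200759, 'fy': 273.5551008200759, 'cx': 258.35220494261426, 'cy': 189.94177175608735, 'rvec': array([-2.43734275, -1.50425917, -0.23597725]), 'tvec': array([-524.642332  ,  -38.79972862,  393.38107509])}
```

View pics/scene0.png

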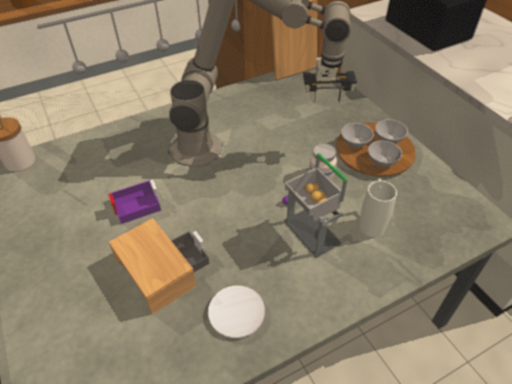

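View pics/top0.png

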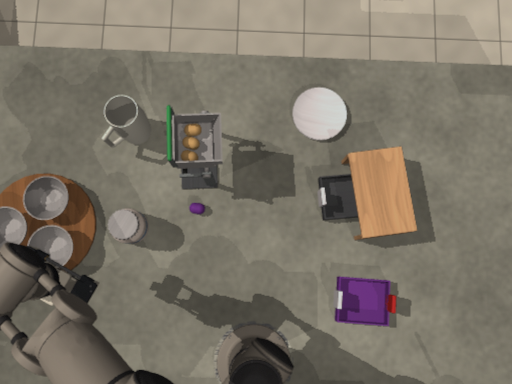

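View pics/wrist0.png

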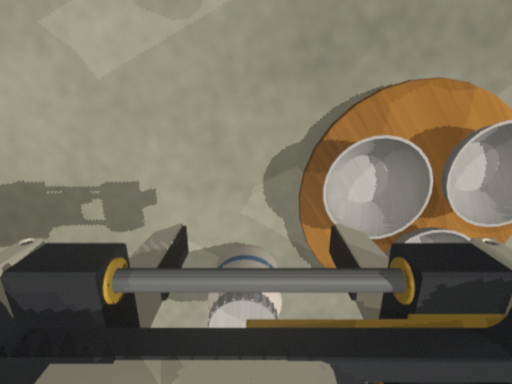

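```bash
cat > h.py <<'E'
from plant import *
import numpy as np, cv2
from scipy.spatial.transform import Rotation as R
def ray(n,uv,m=None):
    m=m or camera_model(n)
    Rm=cv2.Rodrigues(np.array(m["rvec"]))[0]; t=np.array(m["tvec"])
    d=Rm.T@np.array([(uv[0]-m["cx"])/m["fx"],(uv[1]-m["cy"])/m["fy"],1.])
    return -Rm.T@t,d/np.linalg.norm(d)
def onz(n,uv,z,m=None):
    o,d=ray(n,uv,m); return o+d*(z-o[2])/d[2]
def two(a,ua,b,ub):
    o1,d1=ray(a,ua);o2,d2=ray(b,ub)
    A=np.stack([d1,-d2],1);s=np.linalg.lstsq(A,o2-o1,rcond=None)[0]
    p,q=o1+d1*s[0],o2+d2*s[1]
    return (p+q)/2,np.linalg.norm(p-q)
def proj(n,P,m=None):
    m=m or camera_model(n)
    return cv2.projectPoints(np.array(P,float).reshape(-1,3),np.array(m["rvec"]),np.array(m["tvec"]),np.array([[m["fx"],0,m["cx"]],[0,m["fy"],m["cy"]],[0,0,1.]]),None)[0].reshape(-1,2)
def crop(im,x0,y0,x1,y1,s,name):
    c=cv2.resize(im[y0:y1,x0:x1,::-1],None,fx=s,fy=s,interpolation=cv2.INTER_CUBIC)
    for x in range((x0+9)//10*10,x1,10):
        cv2.line(c,((x-x0)*s,0),((x-x0)*s,6 if x%50 else 14),(0,255,255),1)
        if x%20==0: cv2.putText(c,str(x),((x-x0)*s,20),0,.35,(0,255,255),1)
    for y in range((y0+9)//10*10,y1,10):
        cv2.line(c,(0,(y-y0)*s),(6,(y-y0)*s),(0,255,255),1)
        if y%20==0: cv2.putText(c,str(y),(8,(y-y0)*s+4),0,.35,(0,255,255),1)
    cv2.imwrite(name,c)
E
python3 - <<'E'
from h import *
t=cv2.imread("pics/top0.png")[:,:,::-1]; s=cv2.imread("pics/scene0.png")[:,:,::-1]
crop(t,95,80,245,250,3,"pics/c1.png"); crop(t,300,130,430,250,5,"pics/c2.png")
crop(s,270,130,410,260,5,"pics/c3.png"); crop(s,100,170,230,310,4,"pics/c4.png")
E
```

```text
(no output)
```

View pics/c1.png

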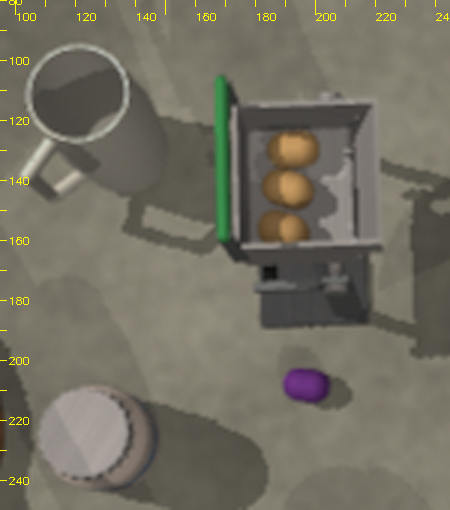

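View pics/c2.png

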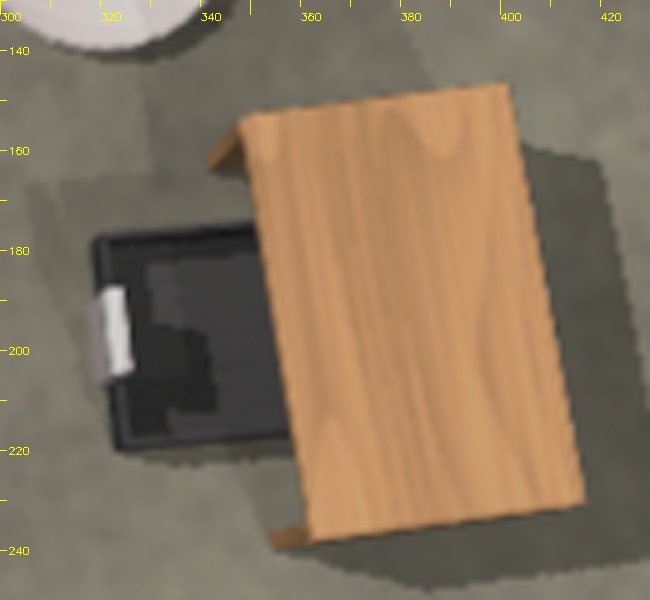

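View pics/c3.png

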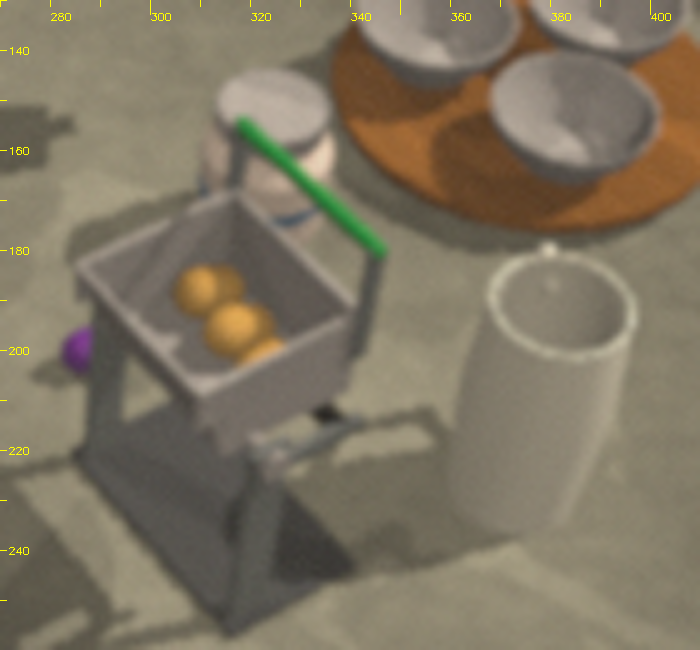

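View pics/c4.png

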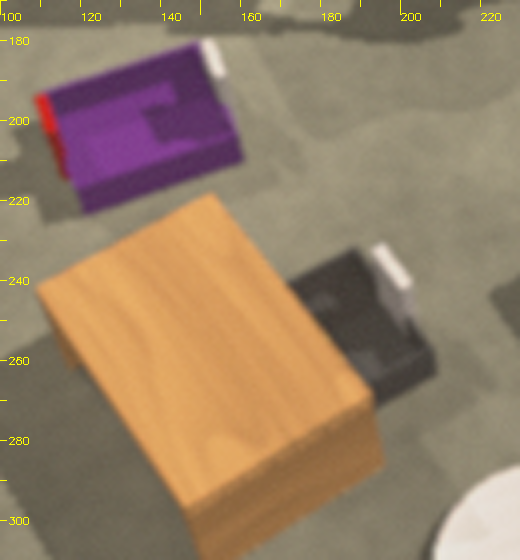

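```bash
python3 - <<'E'
from h import *
np.set_printoptions(precision=1,suppress=True)
f=lambda x0,y0,s,X,Y:((X+.5)/s-.5+x0,(Y+.5)/s-.5+y0)
top=lambda X,Y,z:onz("top",f(95,80,3,X,Y),z)
t2=lambda X,Y,z:onz("top",f(300,130,5,X,Y),z)
sh=[t2(*p,107) for p in [(246,117),(508,83),(585,503),(312,541)]]
print("shelf",np.array(sh),np.mean(sh,0),[np.linalg.norm(sh[i]-sh[i-1]) for i in range(4)])
for i,j in((0,1),(3,2),(0,3),(1,2)): d=sh[j]-sh[i];print(np.degrees(np.arctan2(d[1],d[0])))
r=[t2(*p,40) for p in [(92,237),(117,450)]];print("tin rim",r,np.linalg.norm(r[0]-r[1]))
l=[t2(*p,78) for p in [(102,287),(124,285),(132,372),(108,376)]];print("lug",np.array(l),np.mean(l,0))
b=[top(*p,295) for p in [(222,78),(223,238)]];print("bar",b,np.linalg.norm(b[0]-b[1]))
k=[top(*p,8) for p in[(262,326),(370,326)]];print("base",k,np.linalg.norm(k[0]-k[1]))
q=[top(*p,240) for p in[(237,106),(377,103),(380,249),(243,248)]];print("rim",np.array(q))
fs=lambda X,Y:f(270,130,5,X,Y)
print("base scene",onz("scene",fs(75,455),8),onz("scene",fs(232,635),8),onz("scene",fs(355,570),8))
for a,c in(((222,78),(240,122)),((223,238),(380,250))):pass
print("bar far",two("top",f(95,80,3,222,80),"scene",fs(381,250)),"near",two("top",f(95,80,3,223,238),"scene",fs(242,125)))
print("jar",top(84,432,127),"pitcher",top(77,94,190))
print("potato purple",top(306,385,17))
m=cv2.imread("pics/top0.png");print("plates",onz("top",(319.5,113.5),21))
fs4=lambda X,Y:f(100,170,4,X,Y)
print("tin corner scene",onz("scene",fs4(436,348),40),onz("scene",fs4(355,250),40), "lug", onz("scene",fs4(378,245),78),onz("scene",fs4(410,285),78))
print("shelf scene",[onz("scene",fs4(*p),107) for p in[(37,285),(212,195),(374,395),(183,506)]])
E
```

```text
shelf [[ 605.4 -258.1  107. ]
 [ 631.2 -412.1  107. ]
 [ 387.  -451.9  107. ]
 [ 360.8 -295.5  107. ]] [ 496.1 -354.4  107. ] [np.float64(247.38526618130368), np.float64(156.13817863353518), np.float64(247.33801150866148), np.float64(158.6144773845432)]
-80.49853132150143
-80.48970138258223
-171.3130802449769
-170.7395756749414
tin rim [array([ 544.1, -179. ,   40. ]), array([ 415.5, -195.1,   40. ])] 129.60729877350002
lug [[ 507.3 -179.5   78. ]
 [ 509.  -192.4   78. ]
 [ 457.7 -197.4   78. ]
 [ 454.9 -183.4   78. ]] [ 482.2 -188.2   78. ]
bar [array([665.2, 236.5, 295. ]), array([528.7, 227.8, 295. ])] 136.76141143985515
base [array([501. , 232.7,   8. ]), array([504.6, 123.1,   8. ])] 109.68950852800609
rim [[658.8 231.9 240. ]
 [666.1 110.1 240. ]
 [535.7 102.2 240. ]
 [532.5 219.7 240. ]]
base scene [517.9 126.3   8. ] [700.5 139.7   8. ] [695.9 242.7   8. ]
bar far (array([664.1, 237.5, 295. ]), np.float64(2.5614302607176924)) near (array([529.7, 228.8, 291.6]), np.float64(0.93534715369189))
jar [378.7 373.4 127. ] pitcher [680.4 385.4 190. ]
potato purple [441.  184.2  17. ]
plates [ 749.8 -184.6   21. ]
tin corner scene [ 551.  -182.1   40. ] [ 426.3 -201.8   40. ] lug [ 459.8 -190.3   78. ] [ 510.1 -183.4   78. ]
shelf scene [array([ 389.5, -450.4,  107. ]), array([ 368., -297.,  107.]), array([ 612.4, -254.6,  107. ]), array([ 633.7, -412.3,  107. ])]
```

```bash
python3 - <<'E'
from h import *
import plant
print([k for k in dir(plant) if not k.startswith("_")])
try: print(tcp_to_tips)
except Exception as e: print(e)
o=get_obs(); m=camera_model("wrist")
T=R.from_euler("xyz",o["tcp_rot"]); Rm=cv2.Rodrigues(m["rvec"])[0]
c=-Rm.T@m["tvec"]; print(T.inv().apply(c-o["tool_pos"]), T.inv().apply(Rm[2]))
print(T.as_matrix().round(3))
E
```

```text
['Unreachable', 'camera_model', 'capture', 'close_job', 'get_obs', 'tcp_to_tips']
14.0
[   0.45033339  -84.31970885 -180.30948747] [-4.40688056e-04  3.08958684e-01  9.51075358e-01]
[[ 0.448  0.894 -0.001]
 [ 0.894 -0.448 -0.001]
 [-0.001 -0.    -1.   ]]
```

Call:
drive_tool:
  deltas:
    - {"hand":-1,"tx":-0.3,"ty":0.32}
    - {"tx":-0.595,"ty":0.645}
    - {"tx":-0.595,"ty":0.645}
    - {"tx":-0.595,"ty":0.645}
    - {"tx":-0.595,"ty":0.645}
    - {"tx":-0.595,"ty":0.645}
    - {"tx":-0.595,"ty":0.645}
    - {"tx":-0.595,"ty":0.645}
    - {"tx":-0.595,"ty":0.645}
    - {"tx":-0.595,"ty":0.645}
    - {"tx":-0.595,"ty":0.645}
    - {"tx":-0.595,"ty":0.645}
    - {"tx":-0.595,"ty":0.645}
    - {"tx":-0.595,"ty":0.645}
    - {"tx":-0.595,"ty":0.645}
    - {"tx":-0.595,"ty":0.645}
    - {"tx":-0.595,"ty":0.645}
    - {"tx":-0.595,"ty":0.645}
    - {"tx":-0.595,"ty":0.645}
    - {"tx":-0.595,"ty":0.645}

```text
invalid input
```

Call:
drive_tool:
  deltas:
    - {"hand":0.1,"tx":-0.3,"ty":0.32,"wz":1}
    - {"hand":0.1,"wz":1}
    - {"hand":0.1,"wz":1}
    - {"hand":0.1,"wz":1}
    - {"hand":0.1,"wz":1}
    - {"hand":0.1,"wz":1}
    - {"hand":0.1,"wz":1}
    - {"hand":0.1,"wz":1}
    - {"hand":0.1,"wz":1}
    - {"hand":0.1,"wz":1}
    - {"hand":0.1,"wz":1}
    - {"hand":0.1,"wz":1}
    - {"hand":0.1,"wz":1}
    - {"hand":0.1,"wz":1}
    - {"hand":0.1,"wz":1}
    - {"hand":0.1,"wz":1}
    - {"hand":0.1,"wz":1}
    - {"hand":0.1,"wz":1}
    - {"hand":0.1,"wz":1}
    - {"hand":0.1,"wz":1}

```text
invalid input
```

Call:
drive_tool:
  deltas:
    - {"hand":0.1,"wz":1}
    - {"hand":0.1,"wz":1}
    - {"hand":0.1,"wz":1}
    - {"hand":0.1,"wz":1}
    - {"hand":0.1,"wz":1}
    - {"hand":0.1,"wz":1}
    - {"hand":0.1,"wz":1}
    - {"hand":0.1,"wz":1}
    - {"hand":0.1,"wz":1}
    - {"hand":0.1}

```text
invalid input
```

```bash
python3 - <<'E'
from h import *
o=get_obs(); print(o["tool_pos"],o["tcp_rot"],o["contact_force"],o["grip_width"],o["joint_positions"])
im=capture("wrist"); cv2.imwrite("pics/w1r.png",im[:,:,::-1]); crop(im,100,0,420,384,2,"pics/w1.png")
E
```

```text
[235.11983201 469.06829615 205.03066561] [-3.14143887e+00  1.11009511e-03  1.10602517e+00] [ 0.13631432  0.52430364 -0.7208095 ] 91.67584964104678 [ 9.60028957e-01  3.42562506e-01  1.52472328e+00 -9.77502684e-06
  1.27542752e+00 -1.45993274e-01]
```

View pics/w1.png

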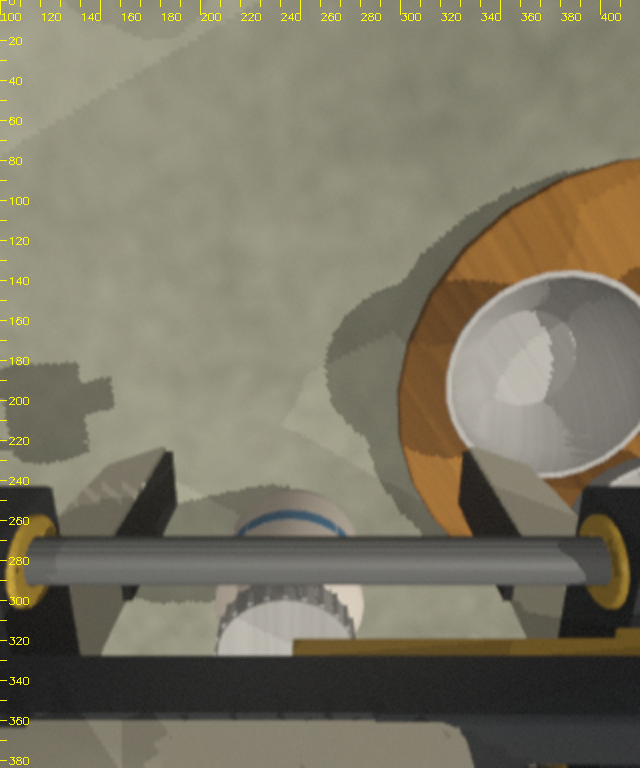

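Call:
drive_tool:
  deltas:
    - {"hand":-1,"tx":-0.33,"ty":0.36,"tz":0,"wx":0,"wy":0,"wz":0}
    - {"hand":-1,"tx":-0.66,"ty":0.717,"tz":0,"wx":0,"wy":0,"wz":0}
    - {"hand":-1,"tx":-0.66,"ty":0.717,"tz":0,"wx":0,"wy":0,"wz":0}
    - {"hand":-1,"tx":-0.66,"ty":0.717,"tz":0,"wx":0,"wy":0,"wz":0}
    - {"hand":-1,"tx":-0.66,"ty":0.717,"tz":0,"wx":0,"wy":0,"wz":0}
    - {"hand":-1,"tx":-0.66,"ty":0.717,"tz":0,"wx":0,"wy":0,"wz":0}
    - {"hand":-1,"tx":-0.66,"ty":0.717,"tz":0,"wx":0,"wy":0,"wz":0}
    - {"hand":-1,"tx":-0.66,"ty":0.717,"tz":0,"wx":0,"wy":0,"wz":0}
    - {"hand":-1,"tx":-0.66,"ty":0.717,"tz":0,"wx":0,"wy":0,"wz":0}
    - {"hand":-1,"tx":-0.66,"ty":0.717,"tz":0,"wx":0,"wy":0,"wz":0}
    - {"hand":-1,"tx":-0.66,"ty":0.717,"tz":0,"wx":0,"wy":0,"wz":0}
    - {"hand":-1,"tx":-0.66,"ty":0.717,"tz":0,"wx":0,"wy":0,"wz":0}
    - {"hand":-1,"tx":-0.66,"ty":0.717,"tz":0,"wx":0,"wy":0,"wz":0}
    - {"hand":-1,"tx":-0.66,"ty":0.717,"tz":0,"wx":0,"wy":0,"wz":0}
    - {"hand":-1,"tx":-0.66,"ty":0.717,"tz":0,"wx":0,"wy":0,"wz":0}
    - {"hand":-1,"tx":-0.66,"ty":0.717,"tz":0,"wx":0,"wy":0,"wz":0}
    - {"hand":-1,"tx":-0.66,"ty":0.717,"tz":0,"wx":0,"wy":0,"wz":0}
    - {"hand":-1,"tx":-0.66,"ty":0.717,"tz":0,"wx":0,"wy":0,"wz":0}
    - {"hand":-1,"tx":-0.33,"ty":0.36,"tz":0,"wx":0,"wy":0,"wz":0}

```text
time: 1.78
tool_pos: [484.8, -191.0, 205.1]
tcp_rot: [3.141, 0.001, 1.104]
contact_force: [-0.3, 0.5, -0.1]
grip_width: 91.9
```

Call:
drive_tool:
  deltas:
    - {"hand":0,"tx":0,"ty":0,"tz":0.1,"wx":0,"wy":0,"wz":1}
    - {"hand":0,"tx":0,"ty":0,"tz":0.1,"wx":0,"wy":0,"wz":1}
    - {"hand":0,"tx":0,"ty":0,"tz":0.1,"wx":0,"wy":0,"wz":1}
    - {"hand":0,"tx":0,"ty":0,"tz":0.1,"wx":0,"wy":0,"wz":1}
    - {"hand":0,"tx":0,"ty":0,"tz":0.1,"wx":0,"wy":0,"wz":1}
    - {"hand":0,"tx":0,"ty":0,"tz":0.1,"wx":0,"wy":0,"wz":1}
    - {"hand":0,"tx":0,"ty":0,"tz":0.1,"wx":0,"wy":0,"wz":1}
    - {"hand":0,"tx":0,"ty":0,"tz":0.1,"wx":0,"wy":0,"wz":1}
    - {"hand":0,"tx":0,"ty":0,"tz":0.1,"wx":0,"wy":0,"wz":1}
    - {"hand":0,"tx":0,"ty":0,"tz":0.1,"wx":0,"wy":0,"wz":1}
    - {"hand":0,"tx":0,"ty":0,"tz":0.1,"wx":0,"wy":0,"wz":1}
    - {"hand":0,"tx":0,"ty":0,"tz":0.1,"wx":0,"wy":0,"wz":1}
    - {"hand":0,"tx":0,"ty":0,"tz":0,"wx":0,"wy":0,"wz":1}
    - {"hand":0,"tx":0,"ty":0,"tz":0,"wx":0,"wy":0,"wz":1}
    - {"hand":0,"tx":0,"ty":0,"tz":0,"wx":0,"wy":0,"wz":1}
    - {"hand":0,"tx":0,"ty":0,"tz":0,"wx":0,"wy":0,"wz":1}
    - {"hand":0,"tx":0,"ty":0,"tz":0,"wx":0,"wy":0,"wz":1}
    - {"hand":0,"tx":0,"ty":0,"tz":0,"wx":0,"wy":0,"wz":1}
    - {"hand":0,"tx":0,"ty":0,"tz":0,"wx":0,"wy":0,"wz":1}
    - {"hand":0,"tx":0,"ty":0,"tz":0,"wx":0,"wy":0,"wz":1}

```text
time: 3.45
tool_pos: [483.8, -186.8, 157.3]
tcp_rot: [-3.142, 0.001, -0.644]
contact_force: [0.1, 0.6, 0.2]
grip_width: 45.7
```

Call:
drive_tool:
  deltas:
    - {"hand":0,"tx":0,"ty":0,"tz":0,"wx":0,"wy":0,"wz":1}
    - {"hand":0,"tx":0,"ty":0,"tz":0,"wx":0,"wy":0,"wz":1}
    - {"hand":0,"tx":0,"ty":0,"tz":0,"wx":0,"wy":0,"wz":1}
    - {"hand":0,"tx":0,"ty":0,"tz":0,"wx":0,"wy":0,"wz":1}
    - {"hand":0,"tx":0,"ty":0,"tz":0,"wx":0,"wy":0,"wz":1}
    - {"hand":0,"tx":0,"ty":0,"tz":0,"wx":0,"wy":0,"wz":1}
    - {"hand":0,"tx":0,"ty":0,"tz":0,"wx":0,"wy":0,"wz":1}
    - {"hand":0,"tx":0,"ty":0,"tz":0,"wx":0,"wy":0,"wz":1}
    - {"hand":0,"tx":0,"ty":0,"tz":0,"wx":0,"wy":0,"wz":1}
    - {"hand":0,"tx":0,"ty":0,"tz":0,"wx":0,"wy":0,"wz":0}

```text
time: 4.28
tool_pos: [483.8, -186.9, 157.3]
tcp_rot: [3.141, 0.0, -1.428]
contact_force: [-0.4, -0.2, -0.5]
grip_width: 45.8
```

```bash
python3 - <<'E'
from h import *
o=get_obs(); print(o["time"],o["tool_pos"],o["tcp_rot"],o["contact_force"],o["grip_width"],o["joint_positions"])
m=camera_model("wrist")
print(proj("wrist",[[482,-188,78]],m))
im=capture("wrist"); cv2.imwrite("pics/w2r.png",im[:,:,::-1]); crop(im,100,0,420,384,2,"pics/w2.png")
E
```

```text
4.2833 [ 483.76429309 -186.86403555  157.32577897] [ 3.14131670e+00  3.31521870e-04 -1.42784937e+00] [-0.44575924 -0.19933527 -0.47936266] 45.797922263653 [-5.16534449e-01  3.75116958e-01  1.61583204e+00  1.01759332e-04
  1.15106488e+00  9.11273390e-01]
[[259.65458462 191.71352578]]
```

View pics/w2.png

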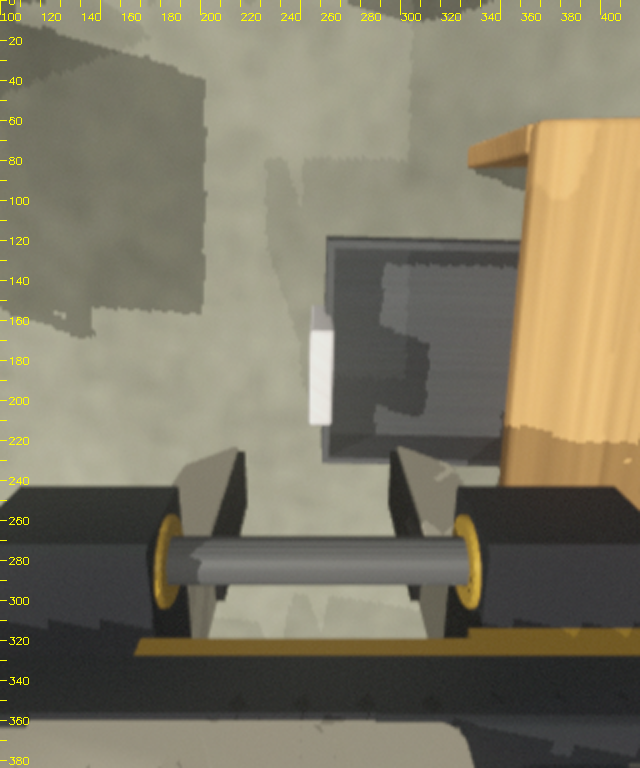

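```bash
python3 - <<'E'
from h import *
m=camera_model("wrist");o=get_obs();T=R.from_euler("xyz",o["tcp_rot"])
g=lambda X,Y:((X+.5)/2-.5+100,(Y+.5)/2-.5)
for p in[(309,330),(333,330),(332,425),(309,425)]: print(onz("wrist",g(*p),78,m))
c=onz("wrist",g(321,377.5),78,m);print("c",c,"tool frame",T.inv().apply(c-o["tool_pos"]))
for p in[(327,238),(322,463)]: print("tin corner",onz("wrist",g(*p),40,m))
for p in[(540,120),(500,487)]: print("shelf",onz("wrist",g(*p),107,m))
E
```

```text
[ 508.49240818 -178.73880591   78.        ]
[ 510.2014392  -190.24632609   78.        ]
[ 460.95245359 -197.48740296   78.        ]
[ 459.21786407 -185.81602231   78.        ]
c [ 485.43262969 -188.0939986    78.        ] tool frame [ 1.504962   -1.46567937 79.31169798]
tin corner [ 550.28905501 -181.76055306   40.        ]
tin corner [ 420.01020763 -198.78804248   40.        ]
shelf [ 609.60059944 -254.20535388  107.        ]
shelf [ 453.20880799 -278.5130023   107.        ]
```

Call:
drive_tool:
  deltas:
    - {"hand":0,"tx":0.04,"ty":-0.03,"tz":0.3,"wx":0,"wy":0,"wz":0.1}
    - {"hand":0,"tx":0,"ty":0,"tz":0.5,"wx":0,"wy":0,"wz":0}
    - {"hand":0,"tx":0,"ty":0,"tz":0.5,"wx":0,"wy":0,"wz":0}
    - {"hand":0,"tx":0,"ty":0,"tz":0.5,"wx":0,"wy":0,"wz":0}
    - {"hand":0,"tx":0,"ty":0,"tz":0.4,"wx":0,"wy":0,"wz":0}
    - {"hand":0,"tx":0,"ty":0,"tz":0.15,"wx":0,"wy":0,"wz":0}
    - {"hand":1,"tx":0,"ty":0,"tz":0,"wx":0,"wy":0,"wz":0}
    - {"hand":1,"tx":0,"ty":0,"tz":0,"wx":0,"wy":0,"wz":0}
    - {"hand":1,"tx":0,"ty":0,"tz":0,"wx":0,"wy":0,"wz":0}
    - {"hand":1,"tx":0,"ty":0,"tz":0,"wx":0,"wy":0,"wz":0}
    - {"hand":1,"tx":0,"ty":0,"tz":0,"wx":0,"wy":0,"wz":0}

```text
time: 5.25
tool_pos: [485.8, -188.6, 64.4]
tcp_rot: [-3.14, -0.001, -1.433]
contact_force: [0.5, 0.5, -0.9]
grip_width: 16.9
```

Call:
drive_tool:
  deltas:
    - {"hand":1,"tx":0,"ty":0,"tz":0,"wx":0,"wy":0,"wz":0}
    - {"hand":1,"tx":0,"ty":0,"tz":0,"wx":0,"wy":0,"wz":0}
    - {"hand":1,"tx":-0.1,"ty":0,"tz":0,"wx":0,"wy":0,"wz":0}
    - {"hand":1,"tx":-0.2,"ty":0,"tz":0,"wx":0,"wy":0,"wz":0}
    - {"hand":1,"tx":-0.4,"ty":0,"tz":0,"wx":0,"wy":0,"wz":0}
    - {"hand":1,"tx":-0.5,"ty":0,"tz":0,"wx":0,"wy":0,"wz":0}
    - {"hand":1,"tx":-0.5,"ty":0,"tz":0,"wx":0,"wy":0,"wz":0}
    - {"hand":1,"tx":-0.5,"ty":0,"tz":0,"wx":0,"wy":0,"wz":0}
    - {"hand":1,"tx":-0.5,"ty":0,"tz":0,"wx":0,"wy":0,"wz":0}
    - {"hand":1,"tx":-0.5,"ty":0,"tz":0,"wx":0,"wy":0,"wz":0}
    - {"hand":1,"tx":-0.5,"ty":0,"tz":0,"wx":0,"wy":0,"wz":0}
    - {"hand":1,"tx":-0.5,"ty":0,"tz":0,"wx":0,"wy":0,"wz":0}
    - {"hand":1,"tx":-0.2,"ty":0,"tz":0,"wx":0,"wy":0,"wz":0}
    - {"hand":1,"tx":-0.1,"ty":0,"tz":0,"wx":0,"wy":0,"wz":0}

```text
time: 6.42
tool_pos: [460.2, -8.6, 63.6]
tcp_rot: [3.141, 0.0, -1.431]
contact_force: [1.0, -0.2, 0.0]
grip_width: 0.6
```

```bash
python3 - <<'E'
from h import *
crop(capture("wrist"),0,0,512,384,1,"pics/w3.png")
im=capture("top"); crop(im,200,100,440,340,3,"pics/t3.png")
E
```

```text
(no output)
```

View pics/w3.png

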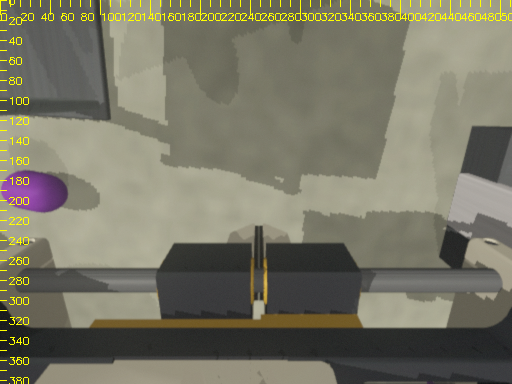

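View pics/t3.png

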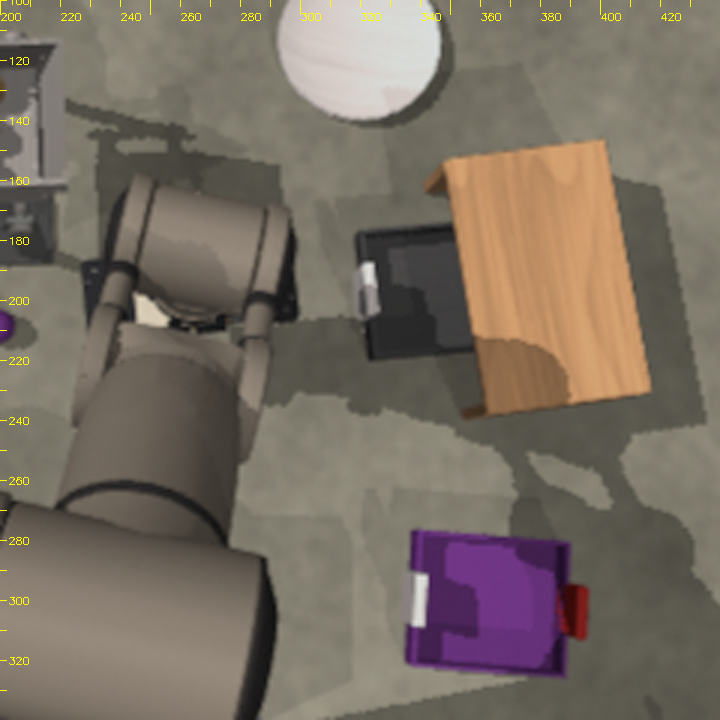

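```bash
python3 - <<'E'
from h import *
o=get_obs();T=R.from_euler("xyz",o["tcp_rot"])
P=[o["tool_pos"]+T.apply([0,0,d]) for d in(14,0,-52)]
im=capture("scene").copy()
pp=proj("scene",P);print(pp,o["joint_positions"],o["grip_width"])
s=5;x0,y0=int(pp[0][0])-70,int(pp[0][1])-60
c=cv2.resize(im[y0:y0+110,x0:x0+140,::-1],None,fx=s,fy=s,interpolation=cv2.INTER_CUBIC)
for p in pp: cv2.circle(c,(int((p[0]+.5-x0)*s),int((p[1]+.5-y0)*s)),3,(0,255,0),-1)
cv2.imwrite("pics/s4.png",c)
E
```

```text
[[243.03843975 216.36852352]
 [242.92273165 213.79063651]
 [242.47938173 203.91314367]] [-1.87567151e-01  4.05253420e-01  1.88539685e+00 -6.46867851e-05
  8.50674228e-01  1.24478336e+00] 0.2746688506847111
```

View pics/s4.png

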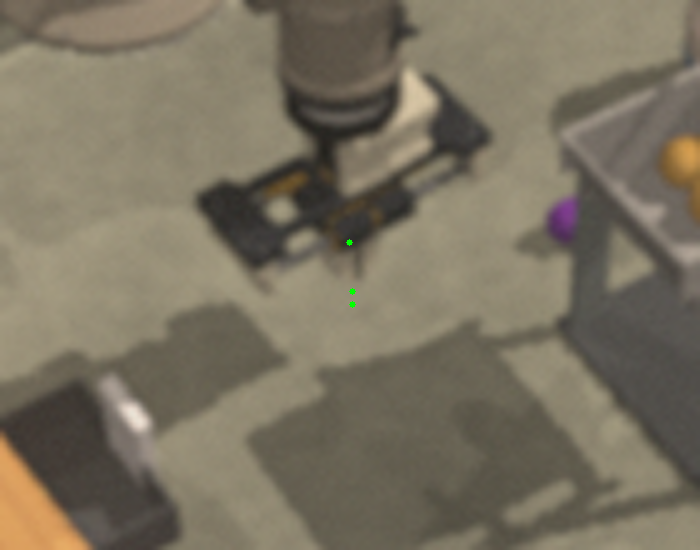

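```bash
python3 - <<'E'
from h import *
o=get_obs();T=R.from_euler("xyz",o["tcp_rot"])
pp=[243,216];x0,y0=243-70,216-60
crop(capture("wrist"),180,200,340,340,5,"pics/w5.png")
for q in((357,280),(345,275)):
  sc=((q[0]+.5)/5-.5+x0,(q[1]+.5)/5-.5+y0)
  p,e=two("wrist",(259,226),"scene",sc); print(p,e,T.inv().apply(p-o["tool_pos"]))
print(proj("wrist",[o["tool_pos"]+T.apply([0,y,d]) for d in(14,0,-12,-30) for y in (-9.5,0,9.5)]).reshape(4,3,2))
E
```

```text
[469.33514733  -9.42054387  84.32471545] 0.2528522401971827 [  0.34505275  -8.50574863 -20.75813228]
[463.99566701 -11.99056028  81.68608006] 8.429672554465771 [  2.15662159  -2.86306016 -18.1207631 ]
[[[258.38564883 204.74545782]
  [258.39850883 216.2417693 ]
  [258.41101427 227.42111582]]

 [[258.38382134 211.86204061]
  [258.39757395 224.02576401]
  [258.41092225 235.83188627]]

 [[258.38204385 218.78392578]
  [258.39666636 231.58256828]
  [258.41083308 243.98227239]]

 [[258.37892041 230.94715685]
  [258.39507559 244.82760424]
  [258.41067717 258.2324041 ]]]
```

View pics/w5.png

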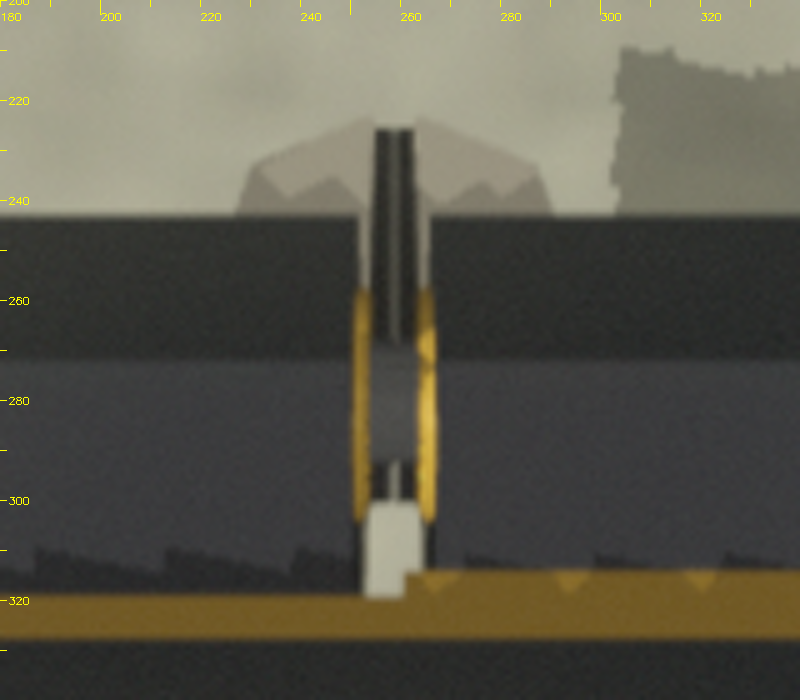

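Call:
drive_tool:
  deltas:
    - {"hand":0,"tx":0,"ty":0,"tz":-0.5,"wx":0,"wy":0,"wz":0}
    - {"hand":0,"tx":0.5,"ty":0,"tz":0,"wx":0,"wy":0,"wz":0}
    - {"hand":0,"tx":0.8,"ty":0,"tz":0,"wx":0,"wy":0,"wz":0}
    - {"hand":0,"tx":0.9,"ty":0,"tz":0,"wx":0,"wy":0,"wz":0}
    - {"hand":0,"tx":0.9,"ty":0,"tz":0,"wx":0,"wy":0,"wz":0}
    - {"hand":0,"tx":0.8,"ty":0,"tz":0,"wx":0,"wy":0,"wz":0}
    - {"hand":0,"tx":0.6,"ty":0,"tz":0,"wx":0,"wy":0,"wz":0}
    - {"hand":0,"tx":0,"ty":0,"tz":0.3,"wx":0,"wy":0,"wz":0}
    - {"hand":0,"tx":0,"ty":0,"tz":0.5,"wx":0,"wy":0,"wz":0}
    - {"hand":0,"tx":0,"ty":0,"tz":0.4,"wx":0,"wy":0,"wz":0}
    - {"hand":0,"tx":0,"ty":0,"tz":0.2,"wx":0,"wy":0,"wz":0}
    - {"hand":0,"tx":0,"ty":0,"tz":0,"wx":0,"wy":0,"wz":0}

```text
time: 7.62
tool_pos: [484.0, -188.6, 25.8]
tcp_rot: [3.139, 0.002, -1.435]
contact_force: [-0.6, 0.4, 0.1]
grip_width: 45.6
```

Call:
drive_tool:
  deltas:
    - {"hand":1,"tx":0,"ty":0,"tz":-0.03,"wx":0,"wy":0,"wz":0}
    - {"hand":1,"tx":0,"ty":0,"tz":0,"wx":0,"wy":0,"wz":0}
    - {"hand":1,"tx":0,"ty":0,"tz":0,"wx":0,"wy":0,"wz":0}
    - {"hand":1,"tx":0,"ty":0,"tz":0,"wx":0,"wy":0,"wz":0}
    - {"hand":1,"tx":0,"ty":0,"tz":0,"wx":0,"wy":0,"wz":0}
    - {"hand":1,"tx":0,"ty":0,"tz":0,"wx":0,"wy":0,"wz":0}
    - {"hand":1,"tx":0,"ty":0,"tz":0,"wx":0,"wy":0,"wz":0}
    - {"hand":1,"tx":0,"ty":0,"tz":0,"wx":0,"wy":0,"wz":0}

```text
time: 8.28
tool_pos: [485.6, -188.4, 29.2]
tcp_rot: [-3.141, -0.0, -1.433]
contact_force: [-1.5, -0.8, 5.5]
grip_width: 11.7
```

Call:
drive_tool:
  deltas:
    - {"hand":1,"tx":-0.1,"ty":0,"tz":0,"wx":0,"wy":0,"wz":0}
    - {"hand":1,"tx":-0.2,"ty":0,"tz":0,"wx":0,"wy":0,"wz":0}
    - {"hand":1,"tx":-0.35,"ty":0,"tz":0,"wx":0,"wy":0,"wz":0}
    - {"hand":1,"tx":-0.5,"ty":0,"tz":0,"wx":0,"wy":0,"wz":0}
    - {"hand":1,"tx":-0.5,"ty":0,"tz":0,"wx":0,"wy":0,"wz":0}
    - {"hand":1,"tx":-0.5,"ty":0,"tz":0,"wx":0,"wy":0,"wz":0}
    - {"hand":1,"tx":-0.5,"ty":0,"tz":0,"wx":0,"wy":0,"wz":0}
    - {"hand":1,"tx":-0.5,"ty":0,"tz":0,"wx":0,"wy":0,"wz":0}
    - {"hand":1,"tx":-0.5,"ty":0,"tz":0,"wx":0,"wy":0,"wz":0}
    - {"hand":1,"tx":-0.5,"ty":0,"tz":0,"wx":0,"wy":0,"wz":0}
    - {"hand":1,"tx":-0.35,"ty":0,"tz":0,"wx":0,"wy":0,"wz":0}
    - {"hand":1,"tx":-0.2,"ty":0,"tz":0,"wx":0,"wy":0,"wz":0}

```text
time: 9.28
tool_pos: [459.2, -0.2, 29.2]
tcp_rot: [-3.141, -0.001, -1.432]
contact_force: [-0.4, -4.2, 5.1]
grip_width: 12.0
```

Call:
drive_tool:
  deltas:
    - {"hand":1,"tx":0,"ty":0,"tz":0,"wx":0,"wy":0,"wz":-0.5}
    - {"hand":1,"tx":0,"ty":0,"tz":0,"wx":0,"wy":0,"wz":-0.9}
    - {"hand":1,"tx":0,"ty":0,"tz":0,"wx":0,"wy":0,"wz":-1}
    - {"hand":1,"tx":0,"ty":0,"tz":0,"wx":0,"wy":0,"wz":-1}
    - {"hand":1,"tx":0,"ty":0,"tz":0,"wx":0,"wy":0,"wz":-1}
    - {"hand":1,"tx":0,"ty":0,"tz":0,"wx":0,"wy":0,"wz":-1}
    - {"hand":1,"tx":0,"ty":0,"tz":0,"wx":0,"wy":0,"wz":-1}
    - {"hand":1,"tx":0,"ty":0,"tz":0,"wx":0,"wy":0,"wz":-1}
    - {"hand":1,"tx":0,"ty":0,"tz":0,"wx":0,"wy":0,"wz":-1}
    - {"hand":1,"tx":0,"ty":0,"tz":0,"wx":0,"wy":0,"wz":-1}
    - {"hand":1,"tx":0,"ty":0,"tz":0,"wx":0,"wy":0,"wz":-1}
    - {"hand":1,"tx":0,"ty":0,"tz":0,"wx":0,"wy":0,"wz":-1}
    - {"hand":1,"tx":0,"ty":0,"tz":0,"wx":0,"wy":0,"wz":-1}
    - {"hand":1,"tx":0,"ty":0,"tz":0,"wx":0,"wy":0,"wz":-1}
    - {"hand":1,"tx":0,"ty":0,"tz":0,"wx":0,"wy":0,"wz":-1}
    - {"hand":1,"tx":0,"ty":0,"tz":0,"wx":0,"wy":0,"wz":-1}
    - {"hand":1,"tx":0,"ty":0,"tz":0,"wx":0,"wy":0,"wz":-1}
    - {"hand":1,"tx":0,"ty":0,"tz":0,"wx":0,"wy":0,"wz":-0.7}
    - {"hand":1,"tx":0,"ty":0,"tz":0,"wx":0,"wy":0,"wz":0}

```text
time: 10.87
tool_pos: [459.5, -1.2, 29.1]
tcp_rot: [-3.141, -0.001, 0.063]
contact_force: [1.1, 0.7, 6.7]
grip_width: 11.4
```

```bash
python3 - <<'E'
from h import *
o=get_obs(); print(o["tool_pos"],o["tcp_rot"],o["contact_force"],o["grip_width"])
crop(capture("top"),140,60,340,260,3,"pics/t6.png")
E
```

```text
[459.45728175  -1.16292557  29.13418632] [-3.14140812e+00 -8.37208601e-04  6.25625978e-02] [1.09520406 0.69411748 6.65484741] 11.401395395161991
```

View pics/t6.png

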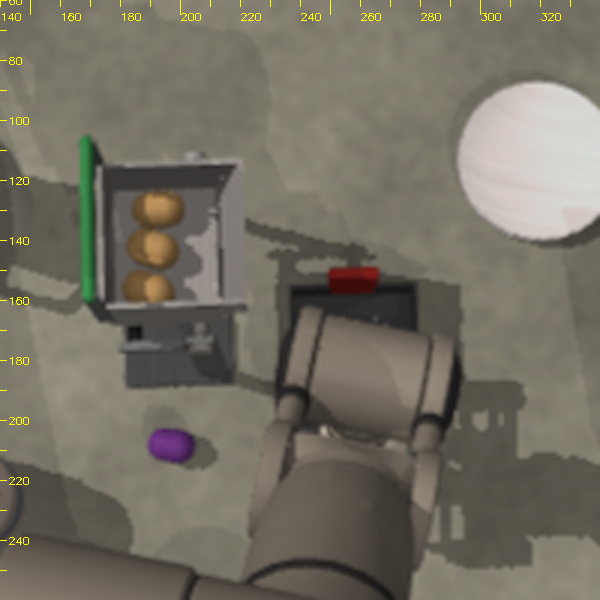

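Call:
drive_tool:
  deltas:
    - {"hand":0.3,"tx":0,"ty":0,"tz":0,"wx":0,"wy":0,"wz":0}
    - {"hand":0.3,"tx":0,"ty":0,"tz":0,"wx":0,"wy":0,"wz":0}
    - {"hand":0.3,"tx":0,"ty":0,"tz":0,"wx":0,"wy":0,"wz":0}
    - {"hand":0.3,"tx":0,"ty":-0.045,"tz":0,"wx":0.5,"wy":0,"wz":0}
    - {"hand":0.3,"tx":0,"ty":-0.085,"tz":0,"wx":1,"wy":0,"wz":0}
    - {"hand":0.3,"tx":0,"ty":-0.085,"tz":0,"wx":1,"wy":0,"wz":0}
    - {"hand":0.3,"tx":0,"ty":-0.085,"tz":0,"wx":1,"wy":0,"wz":0}
    - {"hand":0.3,"tx":0,"ty":-0.085,"tz":0,"wx":1,"wy":0,"wz":0}
    - {"hand":0.3,"tx":0,"ty":-0.085,"tz":0,"wx":1,"wy":0,"wz":0}
    - {"hand":0.3,"tx":0,"ty":-0.04,"tz":0,"wx":0.5,"wy":0,"wz":0}
    - {"hand":1,"tx":0,"ty":0,"tz":0,"wx":0,"wy":0,"wz":0}
    - {"hand":1,"tx":0,"ty":0,"tz":0,"wx":0,"wy":0,"wz":0}
    - {"hand":1,"tx":0,"ty":0,"tz":0,"wx":0,"wy":0,"wz":0}
    - {"hand":1,"tx":0,"ty":0,"tz":0,"wx":0,"wy":0,"wz":0}
    - {"hand":1,"tx":0,"ty":0,"tz":0,"wx":0,"wy":0,"wz":0}

```text
time: 12.17
tool_pos: [458.2, 18.2, 33.3]
tcp_rot: [-2.619, -0.0, 0.06]
contact_force: [-0.6, -0.6, -1.6]
grip_width: 12.1
```

Now slide to the catching place: tx +74 mm, ty −34 mm, tz +20 mm.

Call:
drive_tool:
  deltas:
    - {"hand":1,"tx":0.2,"ty":0,"tz":0,"wx":0,"wy":0,"wz":0}
    - {"hand":1,"tx":0.45,"ty":0,"tz":0,"wx":0,"wy":0,"wz":0}
    - {"hand":1,"tx":0.55,"ty":0,"tz":0,"wx":0,"wy":0,"wz":0}
    - {"hand":1,"tx":0.45,"ty":0,"tz":0,"wx":0,"wy":0,"wz":0}
    - {"hand":1,"tx":0.22,"ty":0,"tz":0,"wx":0,"wy":0,"wz":0}
    - {"hand":1,"tx":0,"ty":-0.15,"tz":0.087,"wx":0,"wy":0,"wz":0}
    - {"hand":1,"tx":0,"ty":-0.25,"tz":0.144,"wx":0,"wy":0,"wz":0}
    - {"hand":1,"tx":0,"ty":-0.25,"tz":0.144,"wx":0,"wy":0,"wz":0}
    - {"hand":1,"tx":0,"ty":-0.2,"tz":0.115,"wx":0,"wy":0,"wz":0}
    - {"hand":1,"tx":0,"ty":0,"tz":0,"wx":0,"wy":0,"wz":0}

```text
time: 13.0
tool_pos: [529.2, 63.9, 33.4]
tcp_rot: [-2.616, 0.002, 0.061]
contact_force: [0.0, 2.2, 1.6]
grip_width: 11.9
```

```bash
python3 - <<'E'
from h import *
o=get_obs(); print(o["time"],o["tool_pos"],o["tcp_rot"],o["contact_force"],o["grip_width"])
crop(capture("top"),140,60,340,260,3,"pics/t7.png")
crop(capture("scene"),220,120,360,270,5,"pics/s7.png")
E
```

```text
13.0 [529.17421432  63.86328093  33.39574714] [-2.61635025e+00  1.51774225e-03  6.12298541e-02] [0.01166654 2.20443863 1.61771773] 11.925828056120093
```

View pics/t7.png

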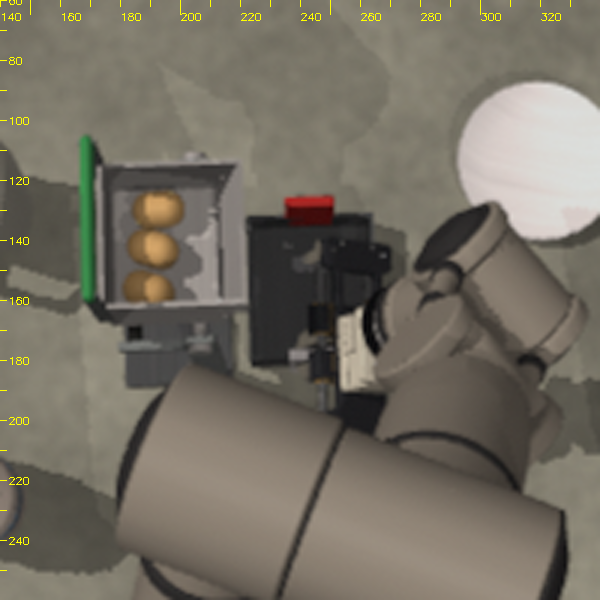

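View pics/s7.png

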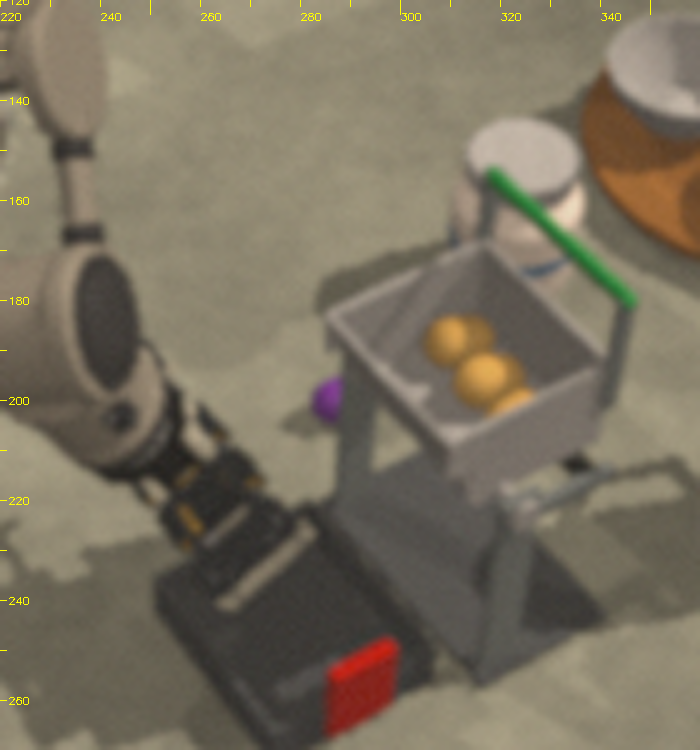

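```bash
python3 - <<'E'
from h import *
f=lambda X,Y:((X+.5)/3-.5+140,(Y+.5)/3-.5+60)
fs=lambda X,Y:((X+.5)/5-.5+220,(Y+.5)/5-.5+120)
a=[onz("top",f(*p),40) for p in[(249,216),(371,214),(252,365)]];print(np.array(a))
print("mid far", (a[0]+a[1])/2)
l=[onz("top",f(*p),78) for p in[(287,197),(333,197)]];print("lug outer top",l)
print("scene",onz("scene",fs(157,580),40), onz("scene",fs(435,655),40), onz("scene",fs(310,505),40),"lug", onz("scene",fs(330,672),78),onz("scene",fs(398,640),78))
# front lip of skip & base front
print("base front",onz("scene",fs(480,685),8),onz("scene",fs(605,608),8))
E
```

```text
[[674.84741844 114.09966998  40.        ]
 [681.47452545  -9.8559391   40.        ]
 [521.36162499 104.92035743  40.        ]]
mid far [678.16097195  52.12186544  40.        ]
lug outer top [array([684.93068645,  75.00255646,  78.        ]), array([686.61287893,  29.41714568,  78.        ])]
scene [541.35868326 -20.99065483  40.        ] [683.00454954 110.96319111  40.        ] [534.61328444 102.85518446  40.        ] lug [683.66280151  28.60975901  78.        ] [683.17146119  79.51247404  78.        ]
base front [699.87133051 138.482182     8.        ] [687.56354339 248.60454492   8.        ]
```

Call:
drive_tool:
  deltas:
    - {"hand":0.1,"tx":0,"ty":0,"tz":0,"wx":0,"wy":0,"wz":0}
    - {"hand":0.1,"tx":0,"ty":0,"tz":0,"wx":0,"wy":0,"wz":0}
    - {"hand":0.1,"tx":0,"ty":0,"tz":0,"wx":0,"wy":0,"wz":0}
    - {"hand":0.1,"tx":0,"ty":0,"tz":0,"wx":0,"wy":0,"wz":0}
    - {"hand":0.1,"tx":0,"ty":0,"tz":-0.3,"wx":0,"wy":0,"wz":0}
    - {"hand":0.1,"tx":0,"ty":0,"tz":-0.6,"wx":0,"wy":0,"wz":0}
    - {"hand":0.1,"tx":0,"ty":0,"tz":-0.9,"wx":0,"wy":0,"wz":0}
    - {"hand":1,"tx":0,"ty":0,"tz":-0.9,"wx":0,"wy":0,"wz":0}
    - {"hand":1,"tx":0,"ty":0,"tz":-0.9,"wx":0,"wy":0,"wz":0}
    - {"hand":1,"tx":0,"ty":0,"tz":-0.7,"wx":-0.5,"wy":0,"wz":0}
    - {"hand":1,"tx":0,"ty":0,"tz":-0.6,"wx":-1,"wy":0,"wz":0}
    - {"hand":1,"tx":0,"ty":0,"tz":-0.6,"wx":-1,"wy":0,"wz":0}
    - {"hand":1,"tx":0,"ty":0,"tz":-0.6,"wx":-1,"wy":0,"wz":0}
    - {"hand":1,"tx":0,"ty":0,"tz":-0.6,"wx":-1,"wy":0,"wz":0}
    - {"hand":1,"tx":0,"ty":0,"tz":-0.6,"wx":-1,"wy":0,"wz":0}
    - {"hand":1,"tx":0,"ty":0,"tz":-0.6,"wx":-0.5,"wy":0,"wz":0}
    - {"hand":1,"tx":0,"ty":0,"tz":0,"wx":0,"wy":0,"wz":0}

```text
time: 14.52
tool_pos: [539.5, -60.6, 325.3]
tcp_rot: [3.137, -0.009, 0.061]
contact_force: [-0.9, 0.1, 0.7]
grip_width: 0.5
```

Call:
drive_tool:
  deltas:
    - {"hand":1,"tx":0.1,"ty":-0.4,"tz":0,"wx":0,"wy":0,"wz":0}
    - {"hand":1,"tx":0.2,"ty":-0.83,"tz":0,"wx":0,"wy":0,"wz":0}
    - {"hand":1,"tx":0.2,"ty":-0.83,"tz":0,"wx":0,"wy":0,"wz":0}
    - {"hand":1,"tx":0.2,"ty":-0.83,"tz":0,"wx":0,"wy":0,"wz":0}
    - {"hand":1,"tx":0.2,"ty":-0.83,"tz":0,"wx":0,"wy":0,"wz":0}
    - {"hand":1,"tx":0.2,"ty":-0.83,"tz":0,"wx":0,"wy":0,"wz":0}
    - {"hand":1,"tx":0.2,"ty":-0.83,"tz":0,"wx":0,"wy":0,"wz":0}
    - {"hand":1,"tx":0.2,"ty":-0.83,"tz":0,"wx":0,"wy":0,"wz":0}
    - {"hand":1,"tx":0.2,"ty":-0.83,"tz":0,"wx":0,"wy":0,"wz":0}
    - {"hand":1,"tx":0.2,"ty":-0.83,"tz":0,"wx":0,"wy":0,"wz":0}
    - {"hand":1,"tx":0.1,"ty":-0.45,"tz":0,"wx":0,"wy":0,"wz":0}
    - {"hand":1,"tx":0,"ty":0,"tz":0.5,"wx":0,"wy":0,"wz":0}
    - {"hand":1,"tx":0,"ty":0,"tz":0.65,"wx":0,"wy":0,"wz":0}
    - {"hand":1,"tx":0,"ty":0,"tz":0.4,"wx":0,"wy":0,"wz":0}
    - {"hand":1,"tx":0,"ty":0,"tz":0,"wx":0,"wy":0,"wz":0}

```text
time: 15.77
tool_pos: [596.5, 274.6, 252.3]
tcp_rot: [3.14, 0.009, 0.059]
contact_force: [-0.2, -0.8, -0.9]
grip_width: 0.3
```

```bash
python3 - <<'E'
from h import *
o=get_obs(); print(o["time"],o["tool_pos"],o["tcp_rot"],o["contact_force"],o["grip_width"])
T=R.from_euler("xyz",o["tcp_rot"]);print(proj("scene",[o["tool_pos"]+T.apply([0,0,-20])]))
crop(capture("wrist"),0,0,512,384,1,"pics/w8.png")
crop(capture("scene"),220,100,380,250,5,"pics/s8.png")
E
```

```text
15.7667 [596.51750407 274.60151855 252.32385059] [3.13970894 0.00911389 0.05852967] [-0.15412993 -0.75525558 -0.89732281] 0.31241392079058755
[[341.36450007 167.1360058 ]]
```

View pics/w8.png

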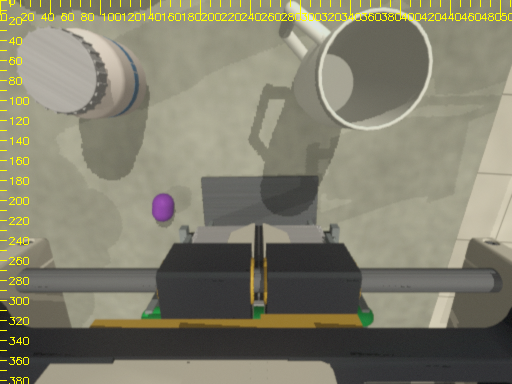

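View pics/s8.png

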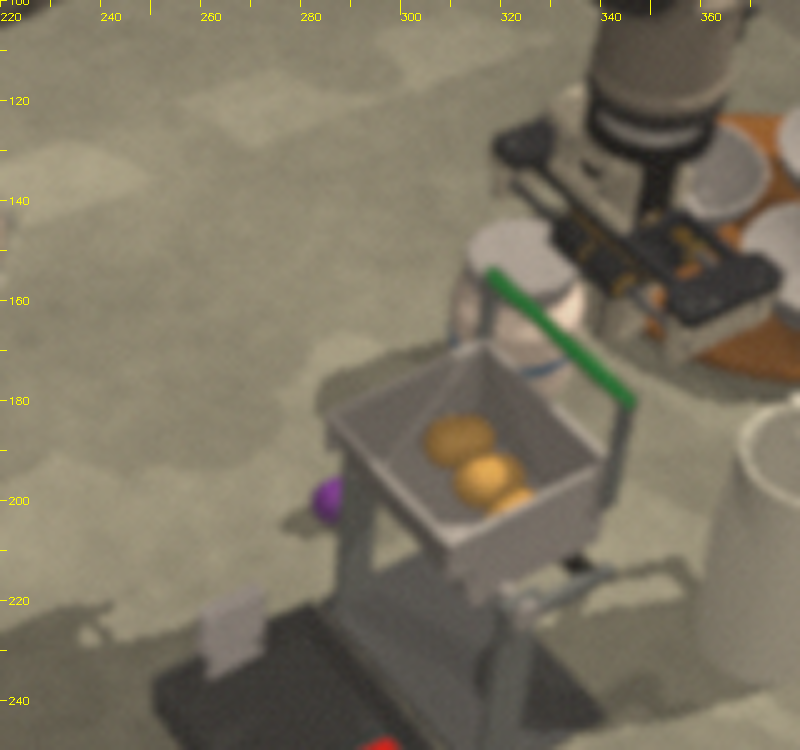

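Call:
drive_tool:
  deltas:
    - {"hand":1,"tx":0,"ty":0.35,"tz":0,"wx":0,"wy":0,"wz":0}
    - {"hand":1,"tx":0,"ty":0.2,"tz":0,"wx":0,"wy":0,"wz":0}
    - {"hand":1,"tx":0,"ty":0.2,"tz":0,"wx":0,"wy":0,"wz":0}
    - {"hand":1,"tx":0,"ty":0.2,"tz":-0.04,"wx":0,"wy":0,"wz":0}
    - {"hand":1,"tx":0,"ty":0.25,"tz":-0.05,"wx":0,"wy":0,"wz":0}
    - {"hand":1,"tx":0,"ty":0.3,"tz":-0.05,"wx":0,"wy":0,"wz":0}
    - {"hand":1,"tx":0,"ty":0.3,"tz":-0.06,"wx":0,"wy":0,"wz":0}
    - {"hand":1,"tx":0,"ty":0.3,"tz":-0.06,"wx":0,"wy":0,"wz":0}
    - {"hand":1,"tx":0,"ty":0.3,"tz":-0.06,"wx":0,"wy":0,"wz":0}
    - {"hand":1,"tx":0,"ty":0.3,"tz":-0.06,"wx":0,"wy":0,"wz":0}
    - {"hand":1,"tx":0,"ty":0.3,"tz":-0.06,"wx":0,"wy":0,"wz":0}
    - {"hand":1,"tx":0,"ty":0.3,"tz":-0.06,"wx":0,"wy":0,"wz":0}
    - {"hand":1,"tx":0,"ty":0.2,"tz":-0.06,"wx":0,"wy":0,"wz":0}
    - {"hand":1,"tx":0,"ty":0,"tz":-0.1,"wx":0,"wy":0,"wz":0}
    - {"hand":1,"tx":0,"ty":0,"tz":0,"wx":0,"wy":0,"wz":0}

```text
time: 17.12
tool_pos: [606.9, 135.1, 285.1]
tcp_rot: [-3.141, -0.002, 0.058]
contact_force: [-0.2, 0.5, 0.4]
grip_width: 0.4
```

```bash
python3 - <<'E'
from h import *
o=get_obs(); print(o["time"],o["tool_pos"],o["tcp_rot"],o["contact_force"],o["grip_width"])
crop(capture("scene"),220,120,380,270,5,"pics/s9.png")
E
```

```text
17.1167 [606.93443357 135.11557059 285.102012  ] [-3.14133413e+00 -1.50709219e-03  5.77668114e-02] [-0.22604915  0.48036647  0.38848053] 0.42573161146838195
```

View pics/s9.png

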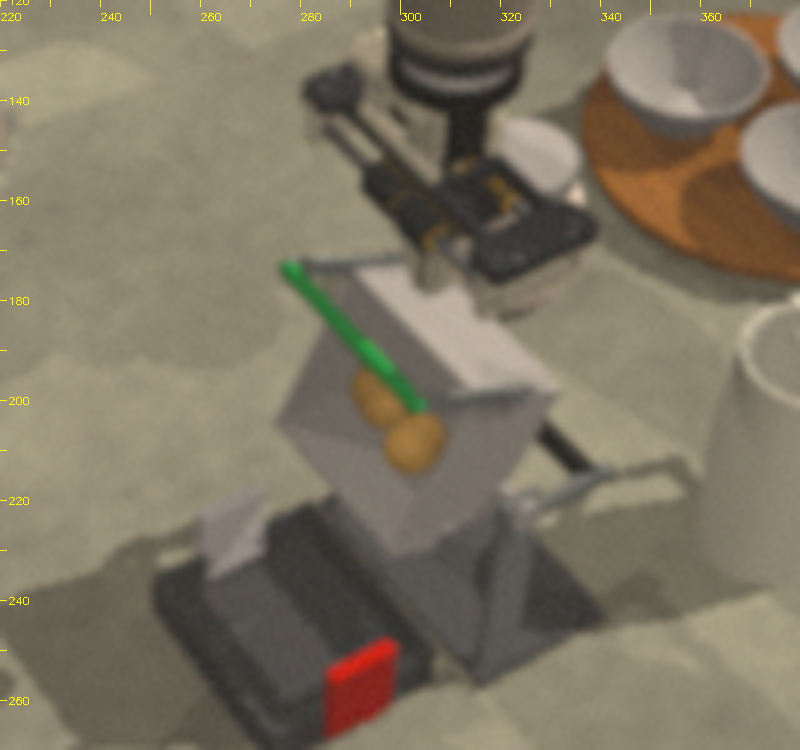

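Call:
drive_tool:
  deltas:
    - {"hand":1,"tx":0,"ty":0,"tz":-0.5,"wx":0,"wy":0,"wz":-0.6}
    - {"hand":1,"tx":0,"ty":0,"tz":0,"wx":0,"wy":0,"wz":-1}
    - {"hand":1,"tx":0,"ty":0,"tz":0,"wx":0,"wy":0,"wz":-1}
    - {"hand":1,"tx":0,"ty":0,"tz":0,"wx":0,"wy":0,"wz":-1}
    - {"hand":1,"tx":0,"ty":0,"tz":0,"wx":0,"wy":0,"wz":-1}
    - {"hand":1,"tx":0,"ty":0,"tz":0,"wx":0,"wy":0,"wz":-1}
    - {"hand":1,"tx":0,"ty":0,"tz":0,"wx":0,"wy":0,"wz":-1}
    - {"hand":0,"tx":0,"ty":0,"tz":0,"wx":0,"wy":0,"wz":-1}
    - {"hand":0,"tx":0,"ty":0,"tz":0,"wx":0,"wy":0,"wz":-1}
    - {"hand":0,"tx":0,"ty":0,"tz":0,"wx":0,"wy":0,"wz":-1}
    - {"hand":0,"tx":0,"ty":0,"tz":0,"wx":0,"wy":0,"wz":-1}
    - {"hand":0,"tx":0,"ty":0,"tz":0,"wx":0,"wy":0,"wz":-1}
    - {"hand":0,"tx":0,"ty":0,"tz":0,"wx":0,"wy":0,"wz":-1}
    - {"hand":0,"tx":0,"ty":0,"tz":0,"wx":0,"wy":0,"wz":-1}
    - {"hand":0,"tx":0,"ty":0,"tz":0,"wx":0,"wy":0,"wz":-1}
    - {"hand":0,"tx":0,"ty":0,"tz":0,"wx":0,"wy":0,"wz":-1}
    - {"hand":0,"tx":0,"ty":0,"tz":0,"wx":0,"wy":0,"wz":-1}
    - {"hand":0,"tx":0,"ty":0,"tz":0,"wx":0,"wy":0,"wz":-1}
    - {"hand":0,"tx":0,"ty":0,"tz":0,"wx":0,"wy":0,"wz":-0.4}

```text
time: 18.75
tool_pos: [606.4, 136.6, 303.9]
tcp_rot: [-3.141, -0.0, 1.635]
contact_force: [-0.0, 0.2, 0.2]
grip_width: 46.3
```

```bash
python3 - <<'E'
from h import *
o=get_obs(); print(o["time"],o["tool_pos"],o["tcp_rot"],o["contact_force"],o["grip_width"],o["joint_positions"])
crop(capture("scene"),220,120,380,270,5,"pics/s10.png")
crop(capture("top"),140,60,300,260,3,"pics/t10.png")
E
```

```text
18.75 [606.3510996  136.56717678 303.86836631] [-3.14133402e+00 -2.24851629e-04  1.63531092e+00] [-0.04409463  0.24423865  0.21400465] 46.25624247269207 [ 9.81708313e-02  4.83850229e-01  1.03792755e+00  2.33710825e-04
  1.62006579e+00 -1.53712864e+00]
```

View pics/s10.png

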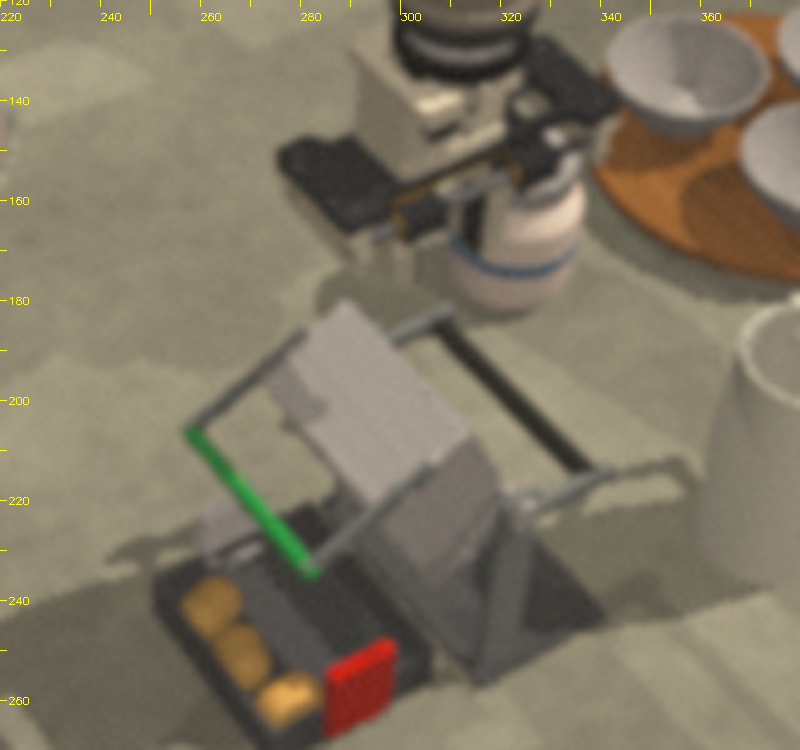

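View pics/t10.png

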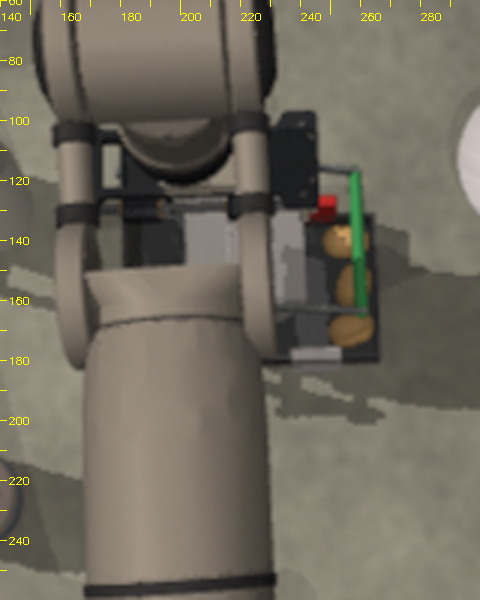

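```bash
python3 - <<'E'
from h import *
f=lambda X,Y:((X+.5)/3-.5+140,(Y+.5)/3-.5+60)
fs=lambda X,Y:((X+.5)/5-.5+220,(Y+.5)/5-.5+120)
print(onz("top",f(354,172),190),onz("top",f(361,312),190))
print(two("top",f(354,172),"scene",fs(314,574)),two("top",f(361,312),"scene",fs(193,434)))
# dark rod
print(onz("scene",fs(445,322),250),onz("scene",fs(590,470),250))
E
```

```text
[677.51059162  11.00386028 190.        ] [547.14965382   0.92365063 190.        ]
(array([679.82122127,  12.61946138, 185.34311127]), np.float64(3.7302199114219285)) (array([548.60555235,   1.99813087, 185.69393794]), np.float64(2.5753032918857737))
[592.05390274 157.90272004 250.        ] [733.1657184  167.52944559 250.        ]
```

Call:
drive_tool:
  deltas:
    - {"hand":0.2,"tx":-0.4,"ty":-0.02,"tz":0.1,"wx":0,"wy":0,"wz":0}
    - {"hand":0.2,"tx":-0.8,"ty":-0.02,"tz":0.3,"wx":0,"wy":0,"wz":0}
    - {"hand":0.2,"tx":-0.9,"ty":-0.02,"tz":0.4,"wx":0,"wy":0,"wz":0}
    - {"hand":0.2,"tx":-0.9,"ty":-0.02,"tz":0.4,"wx":0,"wy":0,"wz":0}
    - {"hand":0.2,"tx":-0.6,"ty":0,"tz":0.2,"wx":0,"wy":0,"wz":0}
    - {"hand":0.2,"tx":-0.3,"ty":0,"tz":0.1,"wx":0,"wy":0,"wz":0}
    - {"hand":0.2,"tx":0,"ty":0,"tz":0,"wx":0,"wy":0.5,"wz":0}
    - {"hand":0.2,"tx":0,"ty":0,"tz":0,"wx":0,"wy":1,"wz":0}
    - {"hand":0.2,"tx":0,"ty":0,"tz":0,"wx":0,"wy":1,"wz":0}
    - {"hand":0.2,"tx":0,"ty":0,"tz":0,"wx":0,"wy":1,"wz":0}
    - {"hand":0.2,"tx":0,"ty":0,"tz":0,"wx":0,"wy":1,"wz":0}
    - {"hand":0.2,"tx":0,"ty":0,"tz":0,"wx":0,"wy":0.5,"wz":0}
    - {"hand":0.2,"tx":0,"ty":0,"tz":0,"wx":0,"wy":0,"wz":0}

```text
time: 19.93
tool_pos: [612.6, -21.3, 243.0]
tcp_rot: [-3.139, -0.439, 1.626]
contact_force: [-0.1, -0.5, -1.1]
grip_width: 36.5
```

```bash
python3 - <<'E'
from h import *
o=get_obs(); print(o["time"],o["tool_pos"],o["tcp_rot"],o["contact_force"],o["grip_width"],o["joint_positions"])
T=R.from_euler("xyz",o["tcp_rot"]);print(T.as_matrix().round(3))
bar=np.array([612,6,189]);print("grasp->bar in tool",T.inv().apply(bar-o["tool_pos"])-[0,0,-39])
crop(capture("scene"),220,120,380,270,5,"pics/s11.png")
crop(capture("wrist"),0,0,512,384,1,"pics/w11.png")
print(proj("wrist",[[612,6,189],[547,1.5,189],[678,11,189]]))
E
```

```text
19.9333 [612.59497927 -21.30838541 243.00635618] [-3.13918169 -0.43863168  1.62569523] [-0.07534018 -0.48982767 -1.0644756 ] 36.4738315189892 [-0.37890188  0.56150436  1.15523065  0.39496511  1.61793719 -2.02498678]
[[-0.05   0.998 -0.026]
 [ 0.904  0.056  0.424]
 [ 0.425 -0.002 -0.905]]
grasp->bar in tool [ 1.77895167  1.05019672 99.48570773]
[[257.82380784 196.61822673]
 [256.98084696 125.17359964]
 [258.93813282 258.27830946]]
```

View pics/s11.png

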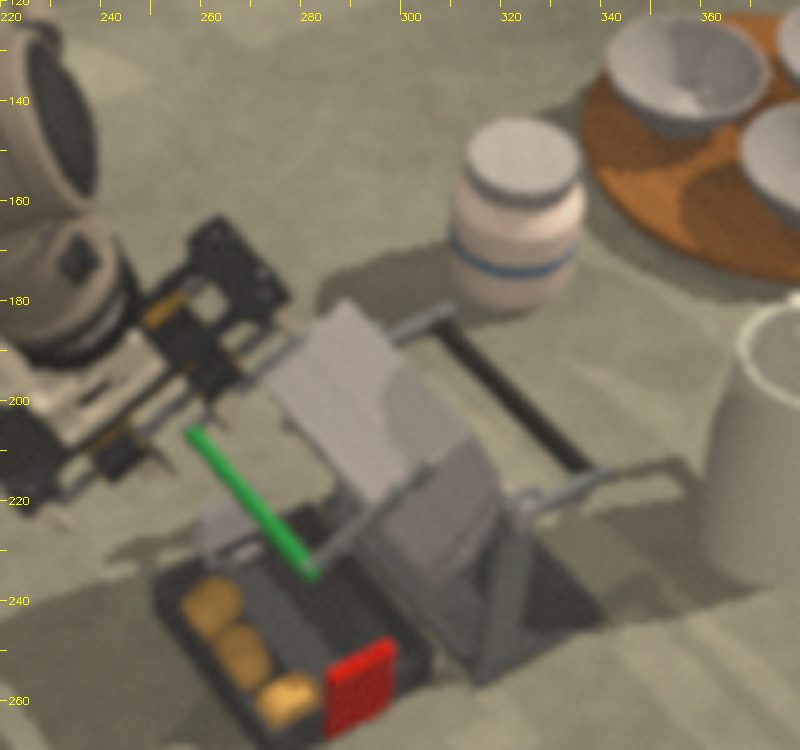

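View pics/w11.png

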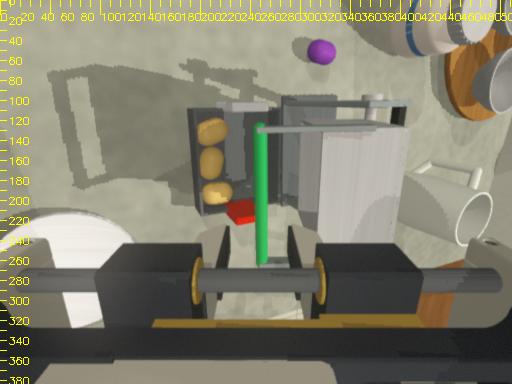

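Call:
drive_tool:
  deltas:
    - {"hand":0.2,"tx":0.05,"ty":0,"tz":0.3,"wx":0,"wy":0,"wz":0}
    - {"hand":0.2,"tx":0.04,"ty":0,"tz":0.6,"wx":0,"wy":0,"wz":0}
    - {"hand":0.2,"tx":0,"ty":0,"tz":0.7,"wx":0,"wy":0,"wz":0}
    - {"hand":0.2,"tx":0,"ty":0,"tz":0.55,"wx":0,"wy":0,"wz":0}
    - {"hand":0.2,"tx":0,"ty":0,"tz":0.3,"wx":0,"wy":0,"wz":0}
    - {"hand":1,"tx":0,"ty":0,"tz":0,"wx":0,"wy":0,"wz":0}
    - {"hand":1,"tx":0,"ty":0,"tz":0,"wx":0,"wy":0,"wz":0}
    - {"hand":1,"tx":0,"ty":0,"tz":0,"wx":0,"wy":0,"wz":0}
    - {"hand":1,"tx":0,"ty":0,"tz":0,"wx":0,"wy":0,"wz":0}
    - {"hand":1,"tx":0,"ty":0,"tz":0,"wx":0,"wy":0,"wz":0}
    - {"hand":1,"tx":0,"ty":0,"tz":0,"wx":0,"wy":0,"wz":0}

```text
time: 20.95
tool_pos: [610.9, 21.9, 157.4]
tcp_rot: [3.138, -0.432, 1.629]
contact_force: [0.5, -6.4, -2.5]
grip_width: 11.1
```

```bash
python3 - <<'E'
from h import *
o=get_obs(); print(o["time"],o["tool_pos"],o["tcp_rot"],o["contact_force"],o["grip_width"],o["joint_positions"])
T=R.from_euler("xyz",o["tcp_rot"]);print("grasp",o["tool_pos"]+T.apply([0,0,-39]))
crop(capture("wrist"),100,100,420,384,2,"pics/w12.png")
E
```

```text
20.95 [610.94996625  21.86011713 157.41026008] [ 3.13846012 -0.43196776  1.62943126] [ 0.53772449 -6.36078676 -2.49608495] 11.1280620611508 [-0.31334139  0.59878209  1.32690291  0.40861529  1.39426043 -2.05123032]
grasp [611.78482702   5.55341128 192.82769014]
```

View pics/w12.png

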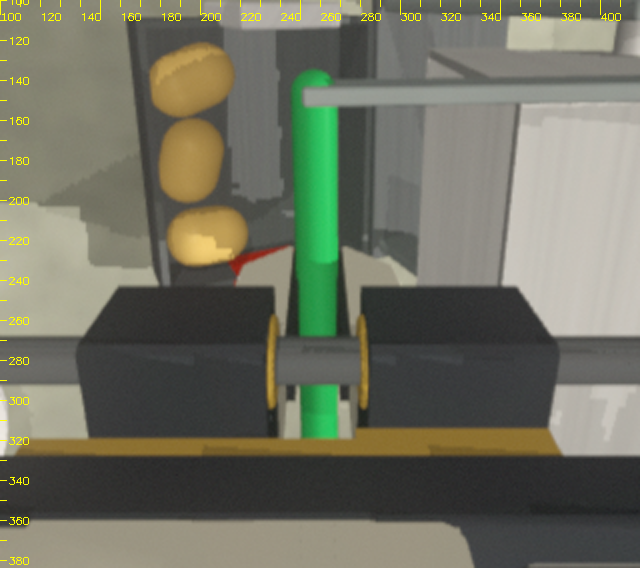

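```bash
python3 - <<'E'
import numpy as np
th=np.concatenate([[2.0,1.96,1.9],np.arange(1.8,0.15,-.1),[.1,.05,0]])
a=np.radians(57.4)+th; P=148.4*np.stack([np.cos(a),np.sin(a)],1)
d=np.diff(P,axis=0); c,s=.907,.421
for t,(y,z) in zip(th[1:],d): print(round(t,2),"tx",round((c*y+s*z)/40,3),"tz",round((s*y-c*z)/40,3))
E
```

```text
1.96 tx 0.083 tz -0.123
1.9 tx 0.134 tz -0.178
1.8 tx 0.246 tz -0.278
1.7 tx 0.272 tz -0.252
1.6 tx 0.296 tz -0.223
1.5 tx 0.317 tz -0.193
1.4 tx 0.334 tz -0.16
1.3 tx 0.349 tz -0.126
1.2 tx 0.36 tz -0.09
1.1 tx 0.367 tz -0.054
1.0 tx 0.37 tz -0.017
0.9 tx 0.37 tz 0.02
0.8 tx 0.366 tz 0.057
0.7 tx 0.359 tz 0.093
0.6 tx 0.348 tz 0.128
0.5 tx 0.333 tz 0.162
0.4 tx 0.315 tz 0.195
0.3 tx 0.294 tz 0.225
0.2 tx 0.27 tz 0.254
0.1 tx 0.244 tz 0.279
0.05 tx 0.111 tz 0.149
0.0 tx 0.104 tz 0.154
```

Call:
drive_tool:
  deltas:
    - {"hand":1,"tx":0.083,"ty":0,"tz":-0.123,"wx":0,"wy":0,"wz":0}
    - {"hand":1,"tx":0.134,"ty":0,"tz":-0.178,"wx":0,"wy":0,"wz":0}
    - {"hand":1,"tx":0.246,"ty":0,"tz":-0.278,"wx":0,"wy":0,"wz":0}
    - {"hand":1,"tx":0.272,"ty":0,"tz":-0.252,"wx":0,"wy":0,"wz":0}
    - {"hand":1,"tx":0.296,"ty":0,"tz":-0.223,"wx":0,"wy":0,"wz":0}
    - {"hand":1,"tx":0.317,"ty":0,"tz":-0.193,"wx":0,"wy":0,"wz":0}
    - {"hand":1,"tx":0.334,"ty":0,"tz":-0.16,"wx":0,"wy":0,"wz":0}
    - {"hand":1,"tx":0.349,"ty":0,"tz":-0.126,"wx":0,"wy":0,"wz":0}
    - {"hand":1,"tx":0.36,"ty":0,"tz":-0.09,"wx":0,"wy":0,"wz":0}
    - {"hand":1,"tx":0.367,"ty":0,"tz":-0.054,"wx":0,"wy":0,"wz":0}
    - {"hand":1,"tx":0.37,"ty":0,"tz":-0.017,"wx":0,"wy":0,"wz":0}

```text
time: 21.92
tool_pos: [605.6, 107.4, 273.2]
tcp_rot: [3.138, -0.433, 1.629]
contact_force: [-0.1, -4.8, 3.1]
grip_width: 10.8
```

```bash
python3 - <<'E'
from h import *
o=get_obs(); print(o["time"],o["tool_pos"],o["tcp_rot"],o["contact_force"],o["grip_width"])
T=R.from_euler("xyz",o["tcp_rot"]);print("grasp",o["tool_pos"]+T.apply([0,0,-39]))
crop(capture("scene"),220,120,380,270,4,"pics/s13.png")
E
```

```text
21.9167 [605.59142661 107.44536129 273.15280797] [ 3.13781782 -0.43316336  1.62933413] [-0.06608762 -4.82610851  3.06797142] 10.755906804515265
grasp [606.4021717   91.09488418 308.55061285]
```

View pics/s13.png

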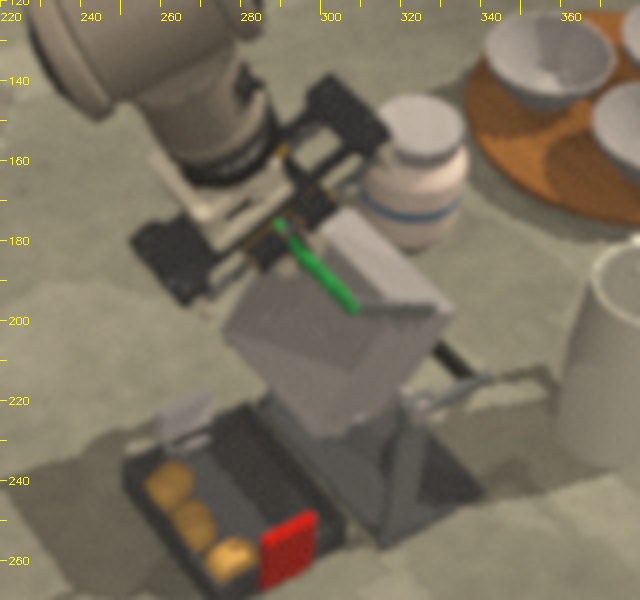

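Forces are low and the skip follows. Carry on over the balance point to 0.05 rad.

Call:
drive_tool:
  deltas:
    - {"hand":1,"tx":0.25,"ty":0,"tz":0.013,"wx":0,"wy":0,"wz":0}
    - {"hand":1,"tx":0.366,"ty":0,"tz":0.044,"wx":0,"wy":0,"wz":0}
    - {"hand":1,"tx":0.361,"ty":0,"tz":0.08,"wx":0,"wy":0,"wz":0}
    - {"hand":1,"tx":0.352,"ty":0,"tz":0.116,"wx":0,"wy":0,"wz":0}
    - {"hand":1,"tx":0.338,"ty":0,"tz":0.15,"wx":0,"wy":0,"wz":0}
    - {"hand":1,"tx":0.321,"ty":0,"tz":0.184,"wx":0,"wy":0,"wz":0}
    - {"hand":1,"tx":0.302,"ty":0,"tz":0.215,"wx":0,"wy":0,"wz":0}
    - {"hand":1,"tx":0.279,"ty":0,"tz":0.244,"wx":0,"wy":0,"wz":0}
    - {"hand":1,"tx":0.253,"ty":0,"tz":0.27,"wx":0,"wy":0,"wz":0}
    - {"hand":1,"tx":0.12,"ty":0,"tz":0.14,"wx":0,"wy":0,"wz":0}
    - {"hand":1,"tx":0,"ty":0,"tz":0,"wx":0,"wy":0,"wz":0}

```text
time: 22.88
tool_pos: [596.5, 242.1, 266.5]
tcp_rot: [-3.139, -0.437, 1.631]
contact_force: [-0.1, 0.8, -1.9]
grip_width: 10.7
```

```bash
python3 - <<'E'
from h import *
o=get_obs(); print(o["time"],o["tool_pos"],o["tcp_rot"],o["contact_force"],o["grip_width"])
T=R.from_euler("xyz",o["tcp_rot"]);print("grasp",o["tool_pos"]+T.apply([0,0,-39]))
crop(capture("scene"),220,120,380,270,4,"pics/s14.png")
E
```

```text
22.8833 [596.46711373 242.09705243 266.51156999] [-3.13947926 -0.437192    1.63062153] [-0.11249016  0.82568217 -1.94896596] 10.6868164013095
grasp [597.53666041 225.61906523 301.8433122 ]
```

View pics/s14.png

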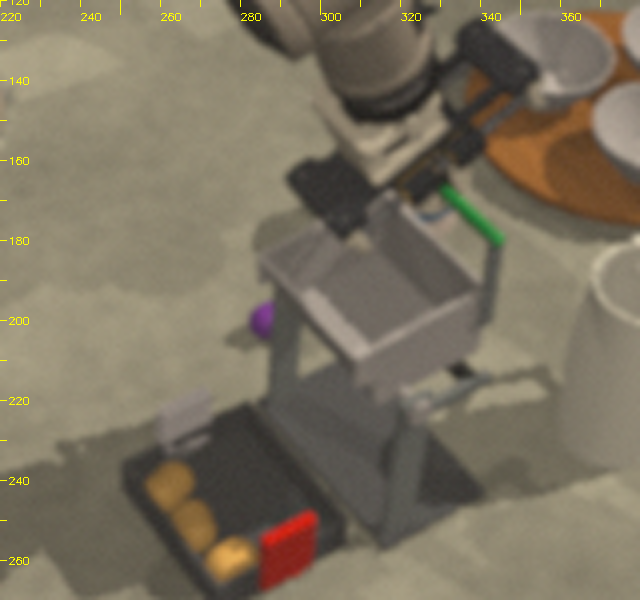

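Call:
drive_tool:
  deltas:
    - {"hand":1,"tx":0.055,"ty":0,"tz":0.075,"wx":0,"wy":0,"wz":0}
    - {"hand":1,"tx":0.055,"ty":0,"tz":0.075,"wx":0,"wy":0,"wz":0}
    - {"hand":1,"tx":0.05,"ty":0,"tz":0.075,"wx":0,"wy":0,"wz":0}
    - {"hand":1,"tx":0,"ty":0,"tz":0,"wx":0,"wy":0,"wz":0}

```text
time: 23.27
tool_pos: [596.4, 247.6, 263.0]
tcp_rot: [-3.141, -0.433, 1.629]
contact_force: [-5.9, -9.7, 2.9]
grip_width: 11.5
```

```bash
python3 - <<'E'
from h import *
o=get_obs(); print(o["time"],o["tool_pos"],o["tcp_rot"],o["contact_force"],o["grip_width"])
T=R.from_euler("xyz",o["tcp_rot"]);print("grasp",o["tool_pos"]+T.apply([0,0,-39]))
im=capture("scene");cv2.imwrite("pics/s15r.png",im[:,:,::-1])
a=cv2.imread("pics/scene0.png")
for n,i in(("0",a),("now",im[:,:,::-1])):
    hsv=cv2.cvtColor(np.ascontiguousarray(i),cv2.COLOR_BGR2HSV);m=cv2.inRange(hsv,(50,120,60),(75,255,255));ys,xs=np.nonzero(m)
    k=xs.argmax();print(n,xs.max(),ys.max(),xs.min(),ys.min(), [(x,ys[xs==x].mean()) for x in(336,340,343)])
crop(im,220,120,380,270,4,"pics/s15.png")
E
```

```text
23.2667 [596.38797297 247.62940961 263.04168393] [-3.14143049 -0.43337504  1.62893688] [-5.87628038 -9.74345258  2.91267422] 11.513197802126609
grasp [597.34594807 231.2799375  298.43627455]
0 345 180 318 154 [(336, np.float64(171.0)), (340, np.float64(175.0)), (343, np.float64(177.0))]
now 346 180 332 166 [(336, np.float64(171.0)), (340, np.float64(174.5)), (343, np.float64(177.5))]
```

View pics/s15.png

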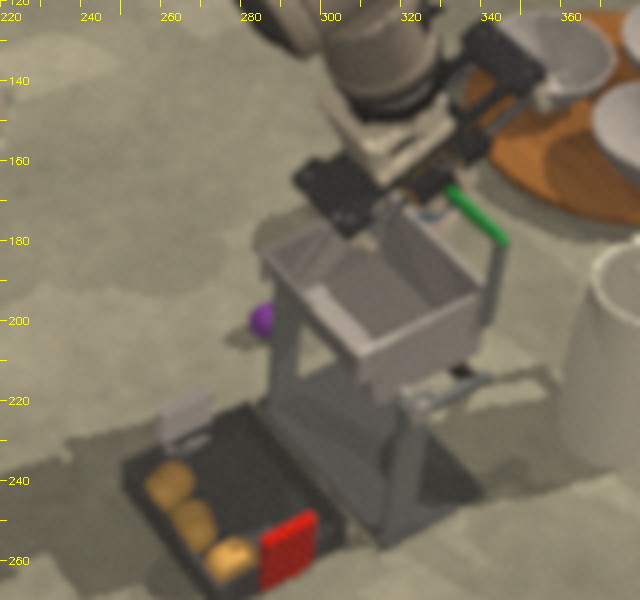

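```bash
python3 - <<'E'
from h import *
o=get_obs();T=R.from_euler("xyz",o["tcp_rot"])
T2=R.from_euler("xyz",[-np.pi+np.radians(30),0,0.061])
v=np.degrees((T.inv()*T2).as_rotvec());print(v,np.linalg.norm(v),v/5/20)
E
```

```text
[ 4.08772401  3.99103954 89.77871837] 89.96030322290315 [0.04087724 0.0399104  0.89778718]
```

Call:
drive_tool:
  deltas:
    - {"hand":0.2,"tx":0,"ty":0,"tz":0,"wx":0,"wy":0,"wz":0}
    - {"hand":0.2,"tx":0,"ty":0,"tz":0,"wx":0,"wy":0,"wz":0}
    - {"hand":0.2,"tx":0,"ty":0,"tz":0,"wx":0,"wy":0,"wz":0}
    - {"hand":0.2,"tx":0,"ty":0,"tz":0,"wx":0,"wy":0,"wz":0}
    - {"hand":0.2,"tx":0,"ty":0,"tz":-0.3,"wx":0,"wy":0,"wz":0}
    - {"hand":0.2,"tx":0,"ty":0,"tz":-0.6,"wx":0,"wy":0,"wz":0}
    - {"hand":0.2,"tx":0,"ty":0,"tz":-0.9,"wx":0,"wy":0,"wz":0}
    - {"hand":0.2,"tx":0,"ty":0,"tz":-0.9,"wx":0,"wy":0,"wz":0}
    - {"hand":0.2,"tx":0,"ty":0,"tz":-0.3,"wx":0,"wy":0,"wz":0}
    - {"hand":0.2,"tx":0,"ty":0,"tz":0,"wx":0,"wy":0,"wz":0}

```text
time: 24.15
tool_pos: [601.0, 198.0, 375.2]
tcp_rot: [3.133, -0.436, 1.632]
contact_force: [0.4, 0.8, 0.8]
grip_width: 36.3
```

```bash
python3 - <<'E'
from h import *
o=get_obs(); print(o["time"],o["tool_pos"],o["tcp_rot"],o["contact_force"],o["grip_width"])
im=capture("scene");crop(im,220,120,380,270,4,"pics/s16.png")
E
```

```text
24.15 [601.01938517 198.01462537 375.16004461] [ 3.13299354 -0.43615394  1.6317148 ] [0.38851612 0.78473905 0.78842871] 36.346867995791364
```

View pics/s16.png

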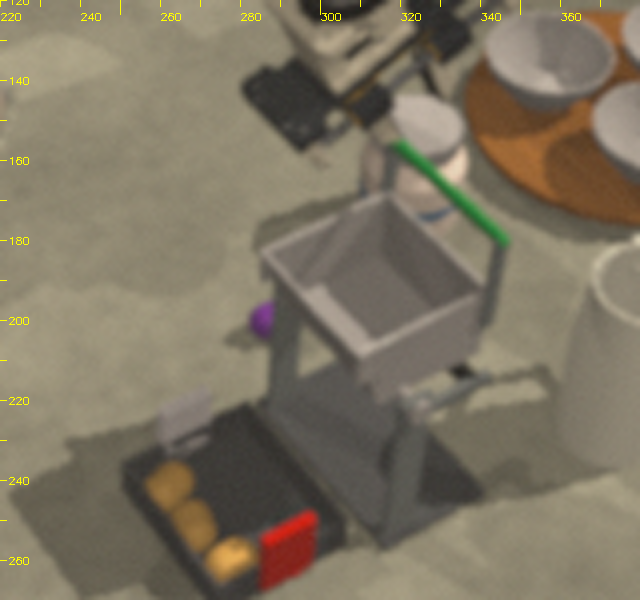

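Call:
drive_tool:
  deltas:
    - {"hand":0.1,"tx":-0.4,"ty":0.15,"tz":0,"wx":0,"wy":0,"wz":0}
    - {"hand":0.1,"tx":-0.85,"ty":0.3,"tz":-0.05,"wx":0,"wy":0,"wz":0}
    - {"hand":0.1,"tx":-0.85,"ty":0.3,"tz":-0.05,"wx":0,"wy":0,"wz":0}
    - {"hand":0.1,"tx":-0.85,"ty":0.3,"tz":-0.05,"wx":0,"wy":0,"wz":0}
    - {"hand":0.1,"tx":-0.85,"ty":0.3,"tz":-0.05,"wx":0,"wy":0,"wz":0}
    - {"hand":0.1,"tx":-0.85,"ty":0.3,"tz":-0.05,"wx":0,"wy":0,"wz":0}
    - {"hand":0.1,"tx":-0.45,"ty":0.15,"tz":0,"wx":0,"wy":0,"wz":0}

```text
time: 24.78
tool_pos: [682.9, 10.6, 288.7]
tcp_rot: [-3.135, -0.438, 1.624]
contact_force: [0.0, 0.0, -1.4]
grip_width: 41.4
```

Call:
drive_tool:
  deltas:
    - {"hand":0.1,"tx":0,"ty":0,"tz":0,"wx":0.02,"wy":0.02,"wz":0.5}
    - {"hand":0.1,"tx":0,"ty":0,"tz":0,"wx":0.045,"wy":0.045,"wz":1}
    - {"hand":0.1,"tx":0,"ty":0,"tz":0,"wx":0.045,"wy":0.045,"wz":1}
    - {"hand":0.1,"tx":0,"ty":0,"tz":0,"wx":0.045,"wy":0.045,"wz":1}
    - {"hand":0.1,"tx":0,"ty":0,"tz":0,"wx":0.045,"wy":0.045,"wz":1}
    - {"hand":0.1,"tx":0,"ty":0,"tz":0,"wx":0.045,"wy":0.045,"wz":1}
    - {"hand":0.1,"tx":0,"ty":0,"tz":0,"wx":0.045,"wy":0.045,"wz":1}
    - {"hand":0.1,"tx":0,"ty":0,"tz":0,"wx":0.045,"wy":0.045,"wz":1}
    - {"hand":0.1,"tx":0,"ty":0,"tz":0,"wx":0.045,"wy":0.045,"wz":1}
    - {"hand":0.1,"tx":0,"ty":0,"tz":0,"wx":0.045,"wy":0.045,"wz":1}
    - {"hand":0.1,"tx":0,"ty":0,"tz":0,"wx":0.045,"wy":0.045,"wz":1}
    - {"hand":0.1,"tx":0,"ty":0,"tz":0,"wx":0.045,"wy":0.045,"wz":1}
    - {"hand":0.1,"tx":0,"ty":0,"tz":0,"wx":0.045,"wy":0.045,"wz":1}
    - {"hand":0.1,"tx":0,"ty":0,"tz":0,"wx":0.045,"wy":0.045,"wz":1}
    - {"hand":0.1,"tx":0,"ty":0,"tz":0,"wx":0.045,"wy":0.045,"wz":1}
    - {"hand":0.1,"tx":0,"ty":0,"tz":0,"wx":0.045,"wy":0.045,"wz":1}
    - {"hand":0.1,"tx":0,"ty":0,"tz":0,"wx":0.045,"wy":0.045,"wz":1}
    - {"hand":0.1,"tx":0,"ty":0,"tz":0,"wx":0.045,"wy":0.045,"wz":1}
    - {"hand":0.1,"tx":0,"ty":0,"tz":0,"wx":0.02,"wy":0.02,"wz":0.5}
    - {"hand":0.1,"tx":0,"ty":0,"tz":0,"wx":0,"wy":0,"wz":0}

```text
time: 26.45
tool_pos: [682.2, 14.8, 292.3]
tcp_rot: [-2.614, 0.004, 0.057]
contact_force: [-0.2, 0.2, 0.1]
grip_width: 41.6
```

```bash
python3 - <<'E'
from h import *
o=get_obs(); print(o["time"],o["tool_pos"],o["tcp_rot"],o["contact_force"],o["grip_width"],o["joint_positions"])
T=R.from_euler("xyz",o["tcp_rot"]);print(T.as_matrix().round(3))
im=capture("wrist");crop(im,100,0,420,384,2,"pics/w17.png")
im=capture("top");crop(im,140,60,340,260,3,"pics/t17.png")
E
```

```text
26.45 [682.21453531  14.80613552 292.3091679 ] [-2.61437313  0.00392231  0.05687291] [-0.19144088  0.15846833  0.10866654] 41.58153611624698 [-0.32855431  0.69617766  0.82021573  0.49931481  1.81213597 -0.30894196]
[[ 0.998  0.047 -0.032]
 [ 0.057 -0.863  0.502]
 [-0.004 -0.503 -0.864]]
```

View pics/w17.png

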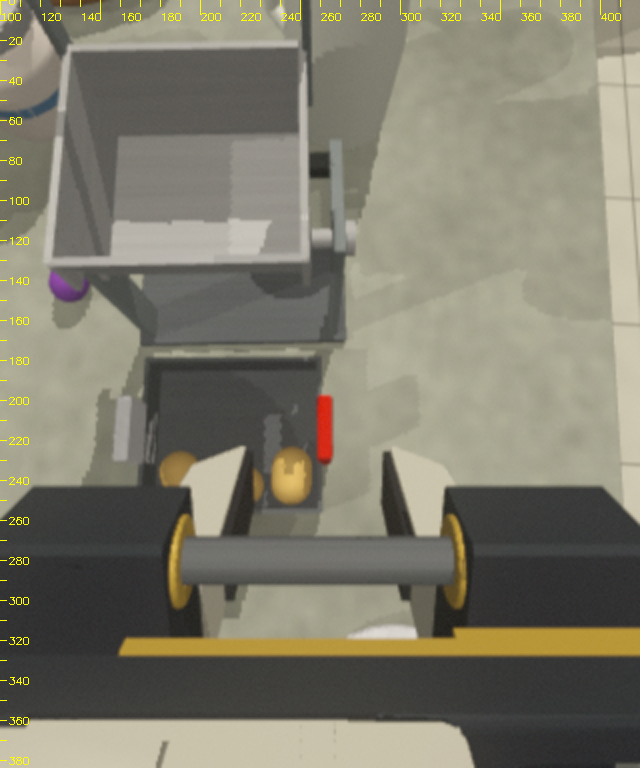

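View pics/t17.png

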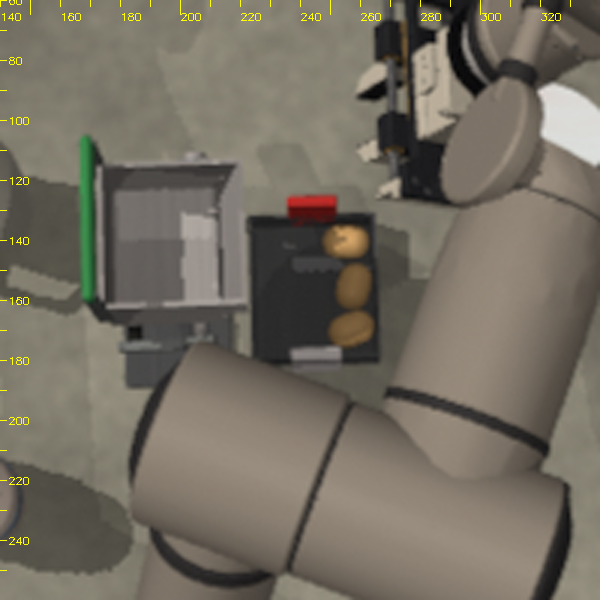

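```bash
python3 - <<'E'
from h import *
o=get_obs();T=R.from_euler("xyz",o["tcp_rot"])
g=lambda X,Y:((X+.5)/2-.5+100,(Y+.5)/2-.5)
f=lambda X,Y:((X+.5)/3-.5+140,(Y+.5)/3-.5+60)
w=[onz("wrist",g(*p),78) for p in[(317,396),(332,396),(332,459),(318,459)]];print(np.array(w).round(1),np.mean(w,0))
t=[onz("top",f(*p),78) for p in[(287,196),(336,196),(336,208),(288,208)]];print(np.array(t).round(1),np.mean(t,0))
c=(np.mean(w,0)+np.mean(t,0))/2
L=np.array([c[0],c[1],66]);print(L)
print("grasp->lug in tool",T.inv().apply(L-o["tool_pos"])-[0,0,-39],(T.inv().apply(L-o["tool_pos"])-[0,0,-39])/40)
Lw=np.mean(w,0);Lw[2]=66;print((T.inv().apply(Lw-o["tool_pos"])-[0,0,-39])/40)
E
```

```text
[[678.3  74.6  78. ]
 [689.8  75.2  78. ]
 [692.3  27.3  78. ]
 [681.9  26.7  78. ]] [685.54584702  50.95037036  78.        ]
[[686.   75.   78. ]
 [687.7  26.5  78. ]
 [675.5  26.1  78. ]
 [673.7  73.6  78. ]] [680.71607088  50.3028808   78.        ]
[683.13095895  50.62662558  66.        ]
grasp->lug in tool [  3.28071218  83.13856751 253.09580907] [0.0820178  2.07846419 6.32739523]
[0.14276498 2.07454171 6.32956408]
```

Call:
drive_tool:
  deltas:
    - {"hand":0.1,"tx":0.05,"ty":0.5,"tz":0,"wx":0,"wy":0,"wz":0}
    - {"hand":0.1,"tx":0.06,"ty":0.9,"tz":0,"wx":0,"wy":0,"wz":0}
    - {"hand":0.1,"tx":0,"ty":0.68,"tz":0.1,"wx":0,"wy":0,"wz":0}
    - {"hand":0.1,"tx":0,"ty":0,"tz":0.6,"wx":0,"wy":0,"wz":0}
    - {"hand":0.1,"tx":0,"ty":0,"tz":0.9,"wx":0,"wy":0,"wz":0}
    - {"hand":0.1,"tx":0,"ty":0,"tz":0.9,"wx":0,"wy":0,"wz":0}
    - {"hand":0.1,"tx":0,"ty":0,"tz":0.7,"wx":0,"wy":0,"wz":0}
    - {"hand":0.1,"tx":0,"ty":0,"tz":0.6,"wx":0,"wy":0,"wz":0}
    - {"hand":0.1,"tx":0,"ty":0,"tz":0.2,"wx":0,"wy":0,"wz":0}
    - {"hand":0.1,"tx":0,"ty":0,"tz":0,"wx":0,"wy":0,"wz":0}

```text
time: 27.38
tool_pos: [685.1, 23.7, 111.3]
tcp_rot: [-2.614, 0.005, 0.06]
contact_force: [0.4, 0.5, -0.1]
grip_width: 41.2
```

```bash
python3 - <<'E'
from h import *
o=get_obs(); print(o["time"],o["tool_pos"],o["tcp_rot"],o["contact_force"],o["grip_width"])
T=R.from_euler("xyz",o["tcp_rot"])
print((T.inv().apply(np.array([683.5,50.6,66])-o["tool_pos"])-[0,0,-39])/40)
crop(capture("wrist"),100,0,420,384,2,"pics/w18.png")
E
```

```text
27.3833 [685.06137885  23.70712426 111.2773881 ] [-2.61401524  0.0049335   0.05956568] [ 0.42352005  0.51789837 -0.14605858] 41.1508360166031
[ 0.00664275 -0.01202981  2.29205267]
```

View pics/w18.png

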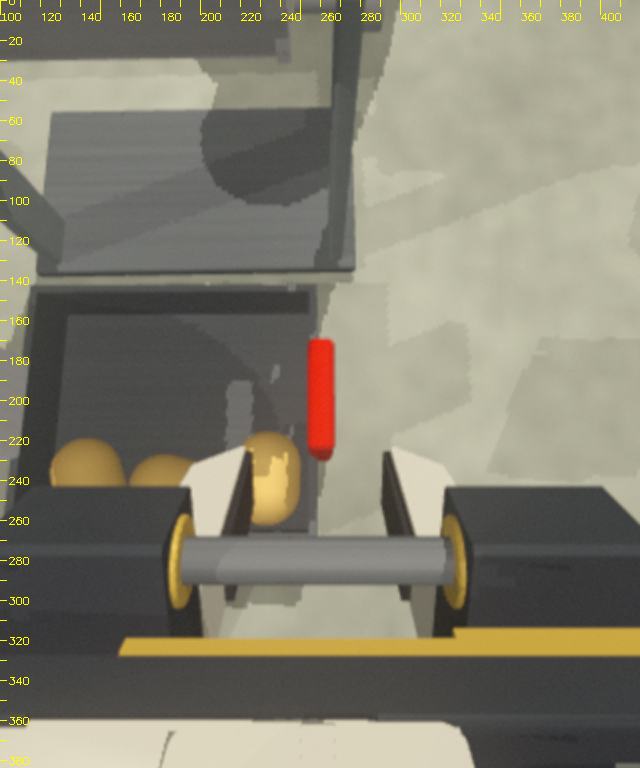

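Call:
drive_tool:
  deltas:
    - {"hand":0.3,"tx":0.02,"ty":0,"tz":0.4,"wx":0,"wy":0,"wz":0}
    - {"hand":0.3,"tx":0,"ty":0,"tz":0.6,"wx":0,"wy":0,"wz":0}
    - {"hand":0.3,"tx":0,"ty":0,"tz":0.6,"wx":0,"wy":0,"wz":0}
    - {"hand":0.3,"tx":0,"ty":0,"tz":0.44,"wx":0,"wy":0,"wz":0}
    - {"hand":0.3,"tx":0,"ty":0,"tz":0.2,"wx":0,"wy":0,"wz":0}
    - {"hand":1,"tx":0,"ty":0,"tz":0,"wx":0,"wy":0,"wz":0}
    - {"hand":1,"tx":0,"ty":0,"tz":0,"wx":0,"wy":0,"wz":0}
    - {"hand":1,"tx":0,"ty":0,"tz":0,"wx":0,"wy":0,"wz":0}
    - {"hand":1,"tx":0,"ty":0,"tz":0,"wx":0,"wy":0,"wz":0}
    - {"hand":1,"tx":0,"ty":0,"tz":0,"wx":0,"wy":0,"wz":0}

```text
time: 28.27
tool_pos: [685.5, 66.8, 38.3]
tcp_rot: [-2.617, -0.002, 0.057]
contact_force: [-2.2, -3.4, 5.9]
grip_width: 12.1
```

```bash
python3 - <<'E'
from h import *
o=get_obs(); print(o["time"],o["tool_pos"],o["tcp_rot"],o["contact_force"],o["grip_width"])
T=R.from_euler("xyz",o["tcp_rot"]);print(T.as_matrix().round(3),o["tool_pos"]+T.apply([0,0,-39]))
E
```

```text
28.2667 [685.48502392  66.82837041  38.26877129] [-2.61658431e+00 -2.15423232e-03  5.72809089e-02] [-2.23049306 -3.425175    5.88516603] 12.104405128647908
[[ 0.998  0.051 -0.027]
 [ 0.057 -0.864  0.501]
 [ 0.002 -0.501 -0.865]] [686.53153477  47.30867959  72.01616356]
```

Call:
drive_tool:
  deltas:
    - {"hand":1,"tx":-0.15,"ty":0.03,"tz":-0.017,"wx":0,"wy":0,"wz":0}
    - {"hand":1,"tx":-0.36,"ty":0.068,"tz":-0.039,"wx":0,"wy":0,"wz":0}
    - {"hand":1,"tx":-0.508,"ty":0.097,"tz":-0.056,"wx":0,"wy":0,"wz":0}
    - {"hand":1,"tx":-0.508,"ty":0.097,"tz":-0.056,"wx":0,"wy":0,"wz":0}
    - {"hand":1,"tx":-0.508,"ty":0.097,"tz":-0.056,"wx":0,"wy":0,"wz":0}
    - {"hand":1,"tx":-0.508,"ty":0.097,"tz":-0.056,"wx":0,"wy":0,"wz":0}
    - {"hand":1,"tx":-0.508,"ty":0.097,"tz":-0.056,"wx":0,"wy":0,"wz":0}
    - {"hand":1,"tx":-0.508,"ty":0.097,"tz":-0.056,"wx":0,"wy":0,"wz":0}
    - {"hand":1,"tx":-0.508,"ty":0.097,"tz":-0.056,"wx":0,"wy":0,"wz":0}
    - {"hand":1,"tx":-0.508,"ty":0.097,"tz":-0.056,"wx":0,"wy":0,"wz":0}
    - {"hand":1,"tx":-0.508,"ty":0.097,"tz":-0.056,"wx":0,"wy":0,"wz":0}
    - {"hand":1,"tx":-0.508,"ty":0.097,"tz":-0.056,"wx":0,"wy":0,"wz":0}
    - {"hand":1,"tx":-0.36,"ty":0.068,"tz":-0.039,"wx":0,"wy":0,"wz":0}
    - {"hand":1,"tx":-0.15,"ty":0.03,"tz":-0.017,"wx":0,"wy":0,"wz":0}
    - {"hand":1,"tx":0,"ty":0,"tz":0,"wx":0,"wy":0,"wz":0}

```text
time: 29.52
tool_pos: [444.1, -0.5, 38.2]
tcp_rot: [-2.616, -0.002, 0.056]
contact_force: [-2.3, -3.7, 15.0]
grip_width: 11.8
```

```bash
python3 - <<'E'
from h import *
o=get_obs(); print(o["time"],o["tool_pos"],o["tcp_rot"],o["contact_force"],o["grip_width"],o["joint_positions"])
T=R.from_euler("xyz",o["tcp_rot"]);print(T.inv().apply([0,0,1]).round(3),o["tool_pos"]+T.apply([0,0,-39]))
crop(capture("top"),180,60,420,260,3,"pics/t19.png")
E
```

```text
29.5167 [444.11036209  -0.46285067  38.16774458] [-2.61568938e+00 -2.08605864e-03  5.56908107e-02] [-2.3042329  -3.67589602 14.95485003] 11.781556407484604 [-0.51859833  0.55990279  1.88128375  0.50466482  1.06274711 -0.90519336]
[ 0.002 -0.502 -0.865] [445.12984762 -20.01419767  71.89763458]
```

View pics/t19.png

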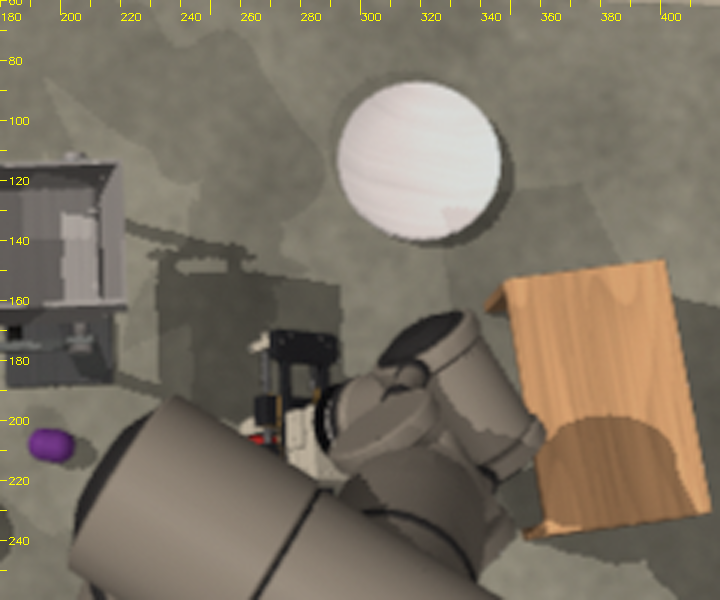

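Call:
drive_tool:
  deltas:
    - {"hand":1,"tx":0,"ty":-0.01,"tz":-0.02,"wx":0,"wy":-0.15,"wz":-0.26}
    - {"hand":1,"tx":0,"ty":0,"tz":0,"wx":0,"wy":-0.35,"wz":-0.605}
    - {"hand":1,"tx":0,"ty":0,"tz":0,"wx":0,"wy":-0.5,"wz":-0.865}
    - {"hand":1,"tx":0,"ty":0,"tz":0,"wx":0,"wy":-0.5,"wz":-0.865}
    - {"hand":1,"tx":0,"ty":0,"tz":0,"wx":0,"wy":-0.5,"wz":-0.865}
    - {"hand":1,"tx":0,"ty":0,"tz":0,"wx":0,"wy":-0.5,"wz":-0.865}
    - {"hand":1,"tx":0,"ty":0,"tz":0,"wx":0,"wy":-0.5,"wz":-0.865}
    - {"hand":1,"tx":0,"ty":0,"tz":0,"wx":0,"wy":-0.5,"wz":-0.865}
    - {"hand":1,"tx":0,"ty":0,"tz":0,"wx":0,"wy":-0.5,"wz":-0.865}
    - {"hand":1,"tx":0,"ty":0,"tz":0,"wx":0,"wy":-0.5,"wz":-0.865}
    - {"hand":1,"tx":0,"ty":0,"tz":0,"wx":0,"wy":0,"wz":0}

```text
time: 30.48
tool_pos: [444.0, 0.3, 38.2]
tcp_rot: [-2.616, -0.001, 0.85]
contact_force: [-0.4, -0.6, 8.8]
grip_width: 11.8
```

```bash
python3 - <<'E'
from h import *
o=get_obs(); print(o["time"],o["tool_pos"],o["tcp_rot"],o["contact_force"],o["grip_width"],o["joint_positions"])
T=R.from_euler("xyz",o["tcp_rot"]);print(T.inv().apply([0,0,1]).round(3),o["tool_pos"]+T.apply([0,0,-39]))
crop(capture("scene"),50,80,300,300,3,"pics/s20.png")
E
```

```text
30.4833 [4.43959346e+02 3.33380584e-01 3.82341341e+01] [-2.61583168e+00 -7.05749330e-04  8.49715528e-01] [-0.424624   -0.61296453  8.80848149] 11.761357049464145 [-0.32536049  0.68546252  1.59677257  0.19995976  1.35495685 -1.2677493 ]
[ 0.001 -0.502 -0.865] [458.64475127 -12.60652176  71.9668747 ]
```

View pics/s20.png

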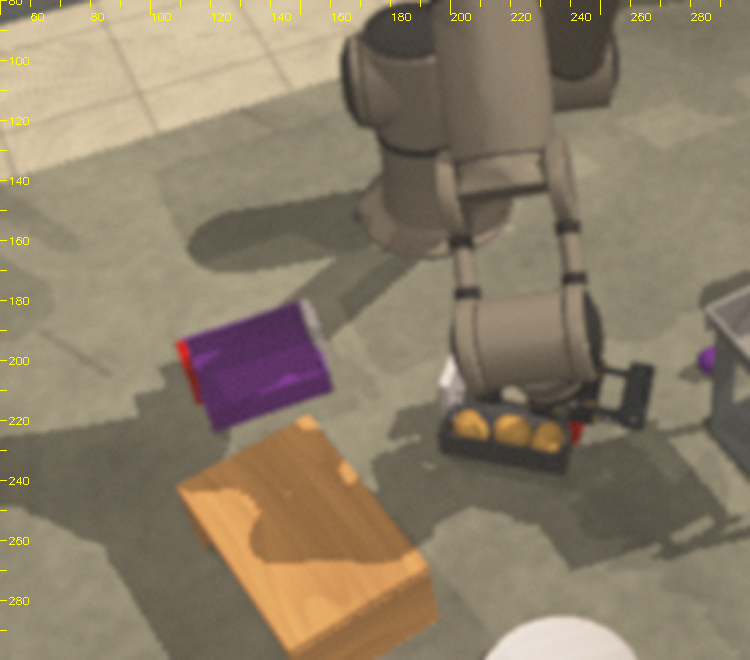

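Call:
drive_tool:
  deltas:
    - {"hand":1,"tx":0,"ty":0,"tz":0,"wx":0,"wy":-0.25,"wz":-0.433}
    - {"hand":1,"tx":0,"ty":0,"tz":0,"wx":0,"wy":-0.5,"wz":-0.865}
    - {"hand":1,"tx":0,"ty":0,"tz":0,"wx":0,"wy":-0.5,"wz":-0.865}
    - {"hand":1,"tx":0,"ty":0,"tz":0,"wx":0,"wy":-0.5,"wz":-0.865}
    - {"hand":1,"tx":0,"ty":0,"tz":0,"wx":0,"wy":-0.5,"wz":-0.865}
    - {"hand":1,"tx":0,"ty":0,"tz":0,"wx":0,"wy":-0.5,"wz":-0.865}
    - {"hand":1,"tx":0,"ty":0,"tz":0,"wx":0,"wy":-0.5,"wz":-0.865}
    - {"hand":1,"tx":0,"ty":0,"tz":0,"wx":0,"wy":-0.5,"wz":-0.865}
    - {"hand":1,"tx":0,"ty":0,"tz":0,"wx":0,"wy":-0.5,"wz":-0.865}
    - {"hand":1,"tx":0,"ty":0,"tz":0,"wx":0,"wy":-0.5,"wz":-0.865}
    - {"hand":1,"tx":0,"ty":0,"tz":0,"wx":0,"wy":-0.3,"wz":-0.52}
    - {"hand":1,"tx":0,"ty":0,"tz":0,"wx":0,"wy":0,"wz":0}

```text
time: 31.53
tool_pos: [443.8, 0.3, 38.2]
tcp_rot: [-2.617, -0.001, 1.729]
contact_force: [-0.5, -0.3, 7.2]
grip_width: 12.0
```

```bash
python3 - <<'E'
from h import *
o=get_obs(); print(o["time"],o["tool_pos"],o["tcp_rot"],o["contact_force"],o["grip_width"],o["joint_positions"])
T=R.from_euler("xyz",o["tcp_rot"]);g=o["tool_pos"]+T.apply([0,0,-39]);print(g)
print("to final",(T.inv().apply(np.array([471.7,-183.6,g[2]])-g)/40).round(3), "world->tool of shelf x 10mm",(T.inv().apply([9.88,1.56,0])/40).round(3))
crop(capture("top"),220,100,440,300,3,"pics/t21.png");crop(capture("wrist"),0,0,512,384,1,"pics/w21.png")
E
```

```text
31.5333 [4.43761451e+02 3.08984076e-01 3.81951738e+01] [-2.61678560e+00 -1.28626685e-03  1.72853221e+00] [-0.5485992  -0.31551825  7.20721859] 12.039861932661722 [-0.08158273  0.72633022  1.50466526 -0.11924487  1.42422278 -1.76201754]
[463.06647649   3.33562879  71.94655052]
to final [-4.649 -0.454  0.256] world->tool of shelf x 10mm [-0.     0.216 -0.125]
```

View pics/t21.png

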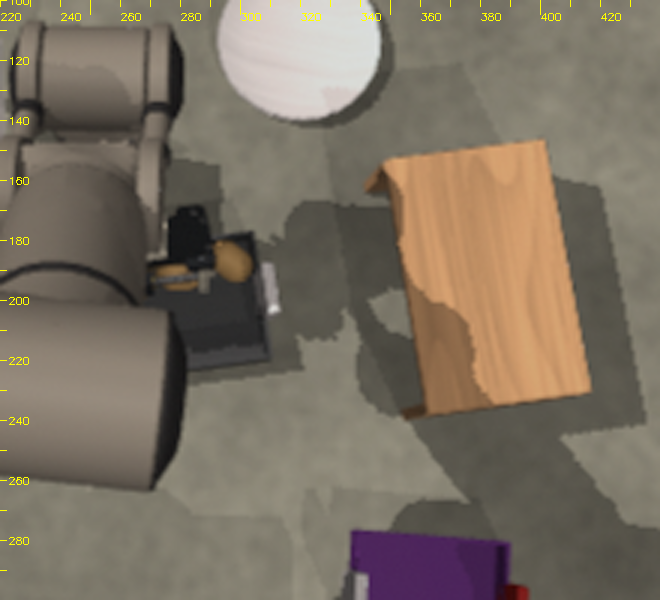

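View pics/w21.png

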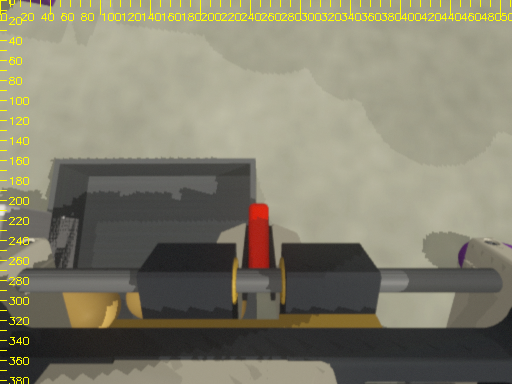

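Call:
drive_tool:
  deltas:
    - {"hand":1,"tx":-0.15,"ty":-0.04,"tz":0.023,"wx":0,"wy":0,"wz":0}
    - {"hand":1,"tx":-0.3,"ty":-0.08,"tz":0.046,"wx":0,"wy":0,"wz":0}
    - {"hand":1,"tx":-0.4,"ty":-0.11,"tz":0.062,"wx":0,"wy":0,"wz":0}
    - {"hand":1,"tx":-0.45,"ty":-0.11,"tz":0.062,"wx":0,"wy":0,"wz":0}
    - {"hand":1,"tx":-0.45,"ty":-0.11,"tz":0.062,"wx":0,"wy":0,"wz":0}
    - {"hand":1,"tx":-0.45,"ty":0,"tz":0,"wx":0,"wy":0,"wz":0}
    - {"hand":1,"tx":-0.45,"ty":0,"tz":0,"wx":0,"wy":0,"wz":0}
    - {"hand":1,"tx":-0.45,"ty":0,"tz":0,"wx":0,"wy":0,"wz":0}
    - {"hand":1,"tx":-0.45,"ty":0,"tz":0,"wx":0,"wy":0,"wz":0}
    - {"hand":1,"tx":-0.4,"ty":0,"tz":0,"wx":0,"wy":0,"wz":0}
    - {"hand":1,"tx":-0.25,"ty":0,"tz":0,"wx":0,"wy":0,"wz":0}
    - {"hand":1,"tx":-0.1,"ty":0,"tz":0,"wx":0,"wy":0,"wz":0}
    - {"hand":1,"tx":0,"ty":0,"tz":0,"wx":0,"wy":0,"wz":0}

```text
time: 32.72
tool_pos: [449.3, -173.8, 38.2]
tcp_rot: [-2.617, -0.002, 1.722]
contact_force: [-1.3, 0.7, 6.3]
grip_width: 11.6
```

```bash
python3 - <<'E'
from h import *
o=get_obs(); print(o["time"],o["tool_pos"],o["tcp_rot"],o["contact_force"],o["grip_width"])
T=R.from_euler("xyz",o["tcp_rot"]);g=o["tool_pos"]+T.apply([0,0,-39]);print(g)
a=np.radians(9);d=g[:2]-[498.5,-353.5];print("shelf xy",d@[np.cos(a),np.sin(a)],d@[-np.sin(a),np.cos(a)])
crop(capture("scene"),80,150,280,310,4,"pics/s22.png");crop(capture("top"),220,100,440,300,3,"pics/t22.png")
E
```

```text
32.7167 [ 449.32807074 -173.79806464   38.21593753] [-2.61665928e+00 -1.91462152e-03  1.72220406e+00] [-1.33768191  0.68946535  6.28349948] 11.562878167600617
[ 468.65927465 -170.91396232   71.96481172]
shelf xy -0.9105873725220669 185.00621847862726
```

View pics/s22.png

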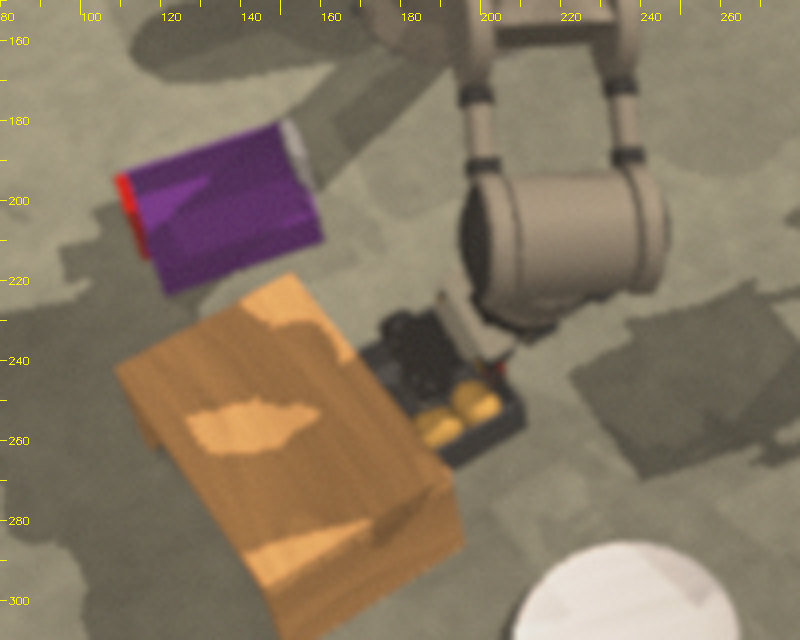

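View pics/t22.png

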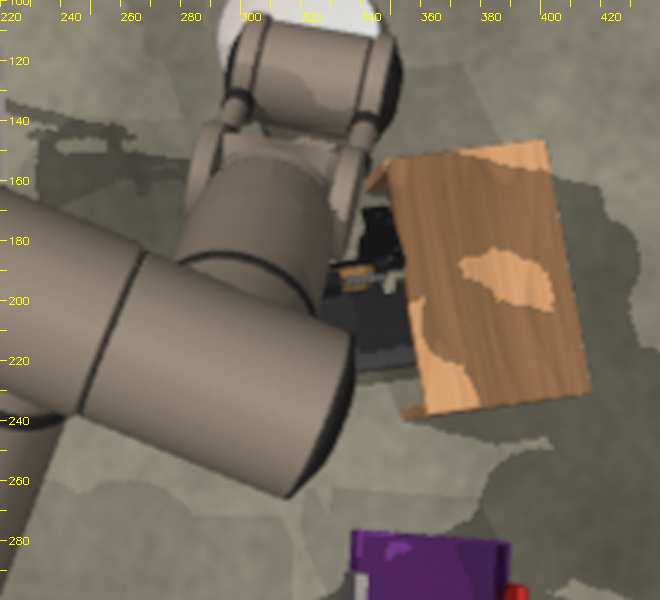

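Call:
drive_tool:
  deltas:
    - {"hand":0.4,"tx":0,"ty":0,"tz":0,"wx":0,"wy":0,"wz":0}
    - {"hand":0.4,"tx":0,"ty":0,"tz":0,"wx":0,"wy":0,"wz":0}
    - {"hand":0.4,"tx":0,"ty":0,"tz":0,"wx":0,"wy":0,"wz":0}
    - {"hand":0.4,"tx":0,"ty":0.045,"tz":0,"wx":-0.5,"wy":0,"wz":0}
    - {"hand":0.4,"tx":0,"ty":0.085,"tz":0,"wx":-1,"wy":0,"wz":0}
    - {"hand":0.4,"tx":0,"ty":0.085,"tz":0,"wx":-1,"wy":0,"wz":0}
    - {"hand":0.4,"tx":0,"ty":0.085,"tz":0,"wx":-1,"wy":0,"wz":0}
    - {"hand":0.4,"tx":0,"ty":0.085,"tz":0,"wx":-1,"wy":0,"wz":0}
    - {"hand":0.4,"tx":0,"ty":0.085,"tz":0,"wx":-1,"wy":0,"wz":0}
    - {"hand":0.4,"tx":0,"ty":0.04,"tz":0,"wx":-0.5,"wy":0,"wz":0}
    - {"hand":1,"tx":0,"ty":0,"tz":0,"wx":0,"wy":0,"wz":0}
    - {"hand":1,"tx":0,"ty":0,"tz":0,"wx":0,"wy":0,"wz":0}
    - {"hand":1,"tx":0,"ty":0,"tz":0,"wx":0,"wy":0,"wz":0}
    - {"hand":1,"tx":0,"ty":0,"tz":0,"wx":0,"wy":0,"wz":0}
    - {"hand":1,"tx":0,"ty":0,"tz":0,"wx":0,"wy":0,"wz":0}

```text
time: 34.07
tool_pos: [469.3, -170.4, 31.2]
tcp_rot: [-3.14, -0.001, 1.724]
contact_force: [-2.6, -1.2, 3.6]
grip_width: 12.1
```

Call:
drive_tool:
  deltas:
    - {"hand":1,"tx":-0.1,"ty":0,"tz":0,"wx":0,"wy":0,"wz":0}
    - {"hand":1,"tx":-0.15,"ty":0,"tz":0,"wx":0,"wy":0,"wz":0}
    - {"hand":1,"tx":-0.15,"ty":0,"tz":0,"wx":0,"wy":0,"wz":0}
    - {"hand":1,"tx":-0.1,"ty":0,"tz":0,"wx":0,"wy":0,"wz":0}
    - {"hand":1,"tx":0,"ty":0,"tz":0,"wx":0,"wy":0,"wz":0}
    - {"hand":0.4,"tx":0,"ty":0,"tz":0,"wx":0,"wy":0,"wz":0}
    - {"hand":0.4,"tx":0,"ty":0,"tz":0,"wx":0,"wy":0,"wz":0}
    - {"hand":0.4,"tx":0,"ty":0,"tz":0,"wx":0,"wy":0,"wz":0}
    - {"hand":0.4,"tx":0,"ty":0,"tz":-0.3,"wx":0,"wy":0,"wz":0}
    - {"hand":0.4,"tx":0,"ty":0,"tz":-0.6,"wx":0,"wy":0,"wz":0}
    - {"hand":0.4,"tx":0,"ty":0,"tz":-0.9,"wx":0,"wy":0,"wz":0}
    - {"hand":0.4,"tx":0.3,"ty":0,"tz":-0.9,"wx":0,"wy":0,"wz":0}
    - {"hand":0.4,"tx":0.9,"ty":0,"tz":0,"wx":0,"wy":0,"wz":0}
    - {"hand":0.4,"tx":0.9,"ty":0,"tz":0,"wx":0,"wy":0,"wz":0}
    - {"hand":0.4,"tx":0.9,"ty":0,"tz":0,"wx":0,"wy":0,"wz":0}
    - {"hand":0.4,"tx":0.9,"ty":0,"tz":0,"wx":0,"wy":0,"wz":0}
    - {"hand":0.4,"tx":0.4,"ty":0,"tz":0,"wx":0,"wy":0,"wz":0}
    - {"hand":0.4,"tx":0,"ty":0,"tz":0,"wx":0,"wy":0,"wz":0}

```text
time: 35.57
tool_pos: [444.7, -17.1, 139.4]
tcp_rot: [-3.14, -0.003, 1.727]
contact_force: [-0.0, -0.0, -0.3]
grip_width: 27.5
```

```bash
python3 - <<'E'
from h import *
o=get_obs(); print(o["time"],o["tool_pos"],o["tcp_rot"],o["contact_force"],o["grip_width"])
im=capture("scene");cv2.imwrite("pics/s23r.png",im[:,:,::-1]);crop(im,80,100,400,310,2,"pics/s23.png")
im=capture("top");crop(im,90,80,430,330,2,"pics/t23.png");crop(im,300,130,430,250,5,"pics/t23b.png")
E
```

```text
35.5667 [444.73838523 -17.05147274 139.39187313] [-3.14004468e+00 -2.95153714e-03  1.72703946e+00] [-0.01902229 -0.03151328 -0.26613403] 27.49959059901342
```

View pics/s23.png

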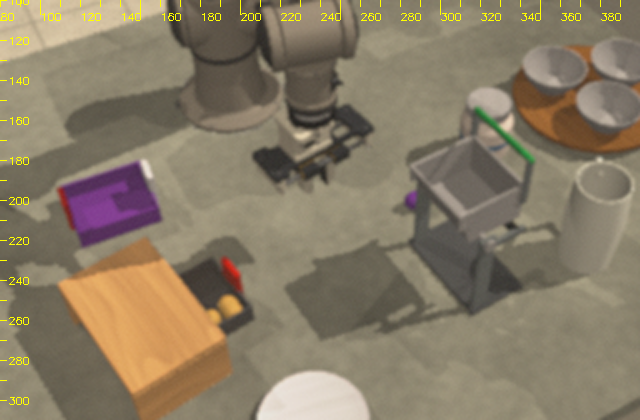

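View pics/t23.png

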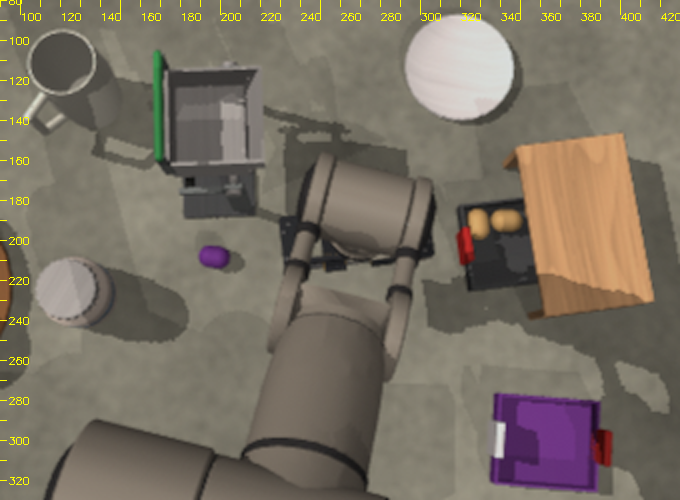

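View pics/t23b.png

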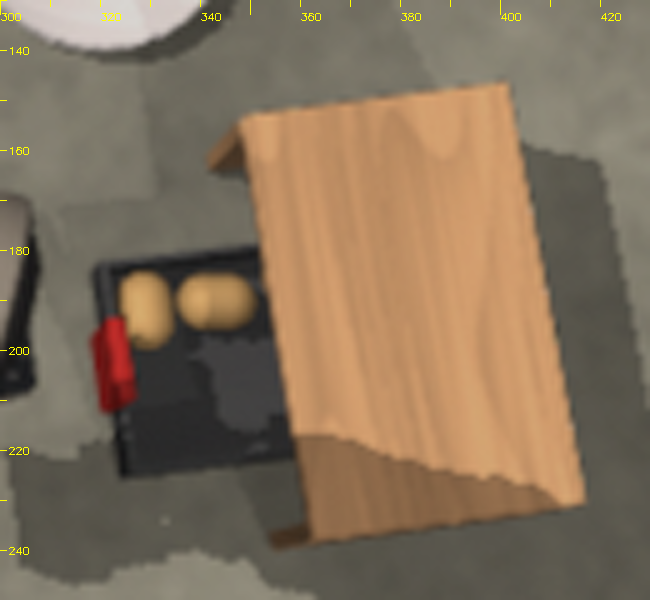

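```bash
python3 - <<'E'
from plant import *
print(close_job())
E
```

```text
the job is handed in; nothing more can be done
None
```

I handed in the job at about 35.7 s, under the 72 s limit. The tin is back under the shelf with its red grip out in the open.

**What I did**
- I pulled the tin out by its plain lug and stood it in front of the skip.
- I pushed the skip past its balance point, and all three potatoes dropped into the tin.
- I pinched the green bar, led the skip back until it met its upright stop, and let go there.
- I took the tin by the red lug, turned it round, slid it under the shelf, let go and moved clear.

**Last checks**
- **Skip:** it is upright. Just before I let go, the green bar lined up with its starting position to about 1 pixel, and it stayed up after release.
- **Tin:** by the gripper's position, the plain lug is about 70 mm under the board.
- **Potatoes:** two are visible in the tin. The third is hidden under the board. I last saw all three in the tin halfway through the final turn, before it slid under the shelf, so I did not confirm the third directly.
- **Other objects:** the pickle jar, pitcher, plates and purple look-alikes look unmoved in the pictures.

**Disagreements**
- The first grasp closed above the lug. Two camera views showed the fingertips about 34 mm higher than the reported tool position and the stated `tcp_to_tips` imply. I corrected for that in every later grasp. The empty pull did not move the tin.
- The two views disagreed by up to about 5 mm on the tin's lug position, which was within the slack of each grasp and placing.

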